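# Tip the offcuts into the scrap box and close its lid

### The arm

A 6-joint arm with a two-finger parallel gripper is mounted at the origin on the work surface. World frame = base frame: x ahead of the robot, y to its left, z up, the work surface at z = 0. Lengths are in m, angles in rad, forces in N, time in s.
With the tool pointing down it reaches from about 0.15 to 0.775 m from the base axis. Payload 6.1 kg.
Tool frame: the origin (TCP) lies at the very end of the fingers, on their centre line; the grasp point (between the pads) lies 19 mm behind it; z points along the fingers, y is the line along which they close (so a half turn about z gives the same grasp; the last joint's range is limited). The gripper opens to 85 mm and grips with 20 to 120 N. Pads are 22 mm wide; open, the fingers measure 114 mm over their backs; the gripper's body (76 mm by 85 mm) begins 54 mm behind the grasp point. The pads swing forward as they close: fully open they stand 13 mm farther back than shut.
Start: joints at [-1.148, 0.126, -0.04, 1.405, 0, 1.571], TCP at [0.215, -0.479, 0.231] pointing down, gripper open.
Joint ranges: [-2.72, 2.72], [-0.95, 1.95], [-1.27, 1.35], [-1.78, 2.02], [-1.46, 1.47], [-3.14, 3.14]. Speed limits (rad/s): [2.39, 2.39, 3.01, 3.14, 3.14, 3.14].

### API

Orientations are given as a unit quaternion [w, x, y, z].
In Python, from workcell import * gives the robot as it stands.
- The arm moves only by the tool play_rows, never from a script. Its argument "increments" is a list of rows, each a list of 3 entries, a list of its own where there are three numbers: the closure, from -1 (fully open) to 1 (shut), then the shift along the tool's x, y, z in mm, then the turn about the tool's z in degrees. In form: [[claw, [dx, dy, dz], spin], ...]. A call has 1 to 20 rows; each row is the pose to reach, as a shift and turn from the pose commanded when the call began, along the tool's axes at that moment; what a row does not reach only later rows make up. A row lasts 1/12 s, in which the tool goes at most 41.7 mm and 7.16 degrees, less where a joint would pass 70% of its speed; a pose out of reach is approached as far as the arm can. A call with a gripper value outside its range is refused whole. The fingers move at their own pace and stop on an object; "squeeze" is the grip in N (left out, the last holds). Time passes only in rows, so rows that repeat a pose let the fingers close. It gives the time, the measured TCP pose, the force, the opening and the grip force at its end, in the units of the state.
- read_state(): the state, without advancing time (a new reading comes with each control period).
- capture(name): name is "scene" or "top"; returns a dict with "color" (480x640x3 uint8, red, green, blue), "fx", "fy", "cx", "cy" (pixels), "distortion" ([k1, k2, p1, p2, k3] as OpenCV has them; the pictures are not rectified), "R" (3x3) and "t" (3): a world point X has camera coordinates R X + t. Camera axes: x right, y down, z forward; pixel columns grow to the right and rows downward; lengths in m; the calibration is good to about 2 mm. A picture is of the moment at which its call begins. There is no depth.
- job_done(): hands the job in; it is judged then, once.
The state is a dict: "time_s": time; "qpos": joint angles; "joint_velocities": joint speeds; "tau": joint torques, N m; "eef_pos": TCP position; "tcp_rot": TCP orientation; "ft_force": force on the tool from outside, world axes, zero at the start; "ft_torque": the same for the moment, N m; "opening": finger opening in m; "finger_force": force on a finger pad.
Only numpy, scipy, OpenCV 4.12 (cv2) and the standard library are available. Lean on these libraries where they do the work, as an engineer would, in place of code of your own. Each camera call takes 0.05 s, during which the arm holds its last target. There are 200 camera calls.

### The job

Pick up the blue tray by its wooden handle bar, tip it over the open red box so that all three wood offcuts slide in, then lower the box's hinged lid gently, without slamming it, until it is fully shut. Leave the empty tray standing upright on the bench. Do not touch the offcuts with the gripper, and leave everything else on the bench where it is.

Things in the scene. Friction and masses are not known exactly. Their poses are not given: they have to be found in the camera images.
- tray: blue sheet-metal tray, 190 mm long (its x) by 110 mm wide (its y); origin at the centre of its underside, z up. Floor 5 mm thick; walls 4 mm thick, 40 mm high, on both sides and at the -x end; the +x end is open (the mouth). A wooden handle bar runs across it along its y above the origin. About 0.5 kg with the offcuts
- tray_handle (a point): centre of the tray's handle bar, 87 mm above the tray's underside; the bar is 14 mm thick (tray x), 26 mm high (tray z, from 74 to 100 mm) and 110 mm long (tray y). The uprights are outermost, so 100 mm of it is free to grip
- tray_mouth (a point): middle of the edge of the tray's open mouth, on its floor, 95 mm from the tray's origin along its +x
- bin: red steel box fixed to the bench, 160 mm (its x) by 220 mm (its y), 100 mm high, walls 6 mm thick, open on top; origin at the centre of its underside, z up. The lid is hinged on the top of its +x wall (the side away from the robot)
- lid (a joint): angle of the box's lid: 0 is fully shut on the rim, 1.57 upright, 1.9 fully open, leaning back. The hinge is stiff, so it stays where left and must be pushed down with a few newtons. Red panel, 160 mm from hinge to free edge, 220 mm wide, 8 mm thick, with a black tab at mid free edge, 20 mm further out, 70 mm wide, 10 mm thick
- lid_hinge (a point): middle of the lid's hinge line, at the top of the box's +x wall, 100 mm above the bench; the line runs along the box's y; turns with the lid: its x axis points away from the free edge, in the lid's plane, and its z axis out of the lid's outer face (up when shut)
- lid_edge (a point): middle of the lid's free edge, on its outer face (the upper face when shut), 160 mm from the hinge line, at the root of the tab
- offcut0: dark brown block of wood, 30 x 68 x 26 mm (x, y, z), origin at the centre of its underside; starts in the tray
- offcut1: yellow-painted block of wood, 30 x 68 x 26 mm (x, y, z), origin at the centre of its underside; starts in the tray
- offcut2: pale plywood block of wood, 30 x 68 x 26 mm (x, y, z), origin at the centre of its underside; starts in the tray
- tape: yellow tape measure, 70 x 65 x 40 mm; loose, leave alone; origin at the centre of its underside
- glue: yellow glue bottle, 52 mm in diameter, 130 mm tall, standing; loose, leave alone; origin at the centre of its underside
- mallet: wooden mallet lying flat, head 60 x 130 x 60 mm, handle 26 mm thick, towards the robot, 250 mm overall; loose, leave alone; origin on its underside, 30 mm behind the middle of the head
- plane: hand plane of dark steel, 60 x 220 x 90 mm; loose, leave alone; origin at the centre of its underside
- square: try square lying flat, stock 20 x 110 x 20 mm with a steel blade 150 mm long; loose, leave alone; origin at the centre of the stock's underside
- sander: cork sanding block with a grey grip, 120 x 65 x 52 mm; loose, leave alone; origin at the centre of its underside
- jar: glass jar with a steel cap, 70 mm in diameter, 90 mm tall; loose, leave alone; origin at the centre of its underside

How it is judged:
By the outcome, as a careful person would: the job done as asked, in the order asked, and still so for the second after the job is handed in, with the robot touching nothing.
It also fails if it takes over 69 s, if anything falls off the work surface, if the arm or the gripper's body presses on something with over 40 N, if the wrist force passes 120 N, or if a joint passes its speed limit or range.

## Working session

There is one attempt and no reset: what is moved stays moved. The work goes in short steps, Python scripts to look and compute and a tool call to move; the robot and the scene stay as the last step left them, time stands still between calls to the robot, and variables do not carry over. Pictures are saved under pics/ and viewed, at most 10 in all, crops included, and the job is handed in when it is done.

Besides the shell and the picture viewer there is one more tool, called after ">>>" as name(argument=value, ...), one argument or row to a line, values as JSON. play_rows: Moves the arm, as the interface text tells. Its arguments: {"type":"object","properties":{"increments":{"type":"array"},"squeeze":{"type":"number"}},"required":["increments"]}

```bash
mkdir -p pics; ls; python3 - <<'E'
from workcell import *
import cv2, numpy as np
s=read_state(); print({k:np.round(v,3).tolist() for k,v in s.items()})
ims=[]
for n in("scene","top"):
    c=capture(n); cv2.imwrite(f"pics/{n}0.png",c["color"][...,::-1]); np.savez(f"{n}0.npz",**c)
    print(n,{k:np.round(c[k],3).tolist() for k in c if k!="color"})
E
```

```text
pics
{'time_s': 0.0, 'qpos': [-1.148, 0.126, -0.041, 1.405, -0.0, 1.571], 'joint_velocities': [0.001, -0.0, 0.002, 0.001, -0.0, -0.001], 'tau': [-0.002, -43.591, 35.293, 0.017, -0.0, 0.0], 'eef_pos': [0.215, -0.478, 0.231], 'tcp_rot': [-0.001, 0.978, 0.21, -0.0], 'ft_force': [0.313, 0.845, 0.385], 'ft_torque': [0.076, 0.04, 0.062], 'finger_force': 0.0, 'opening': 0.086}
scene {'fx': 568.336, 'fy': 568.336, 'cx': 308.381, 'cy': 237.336, 'distortion': [-0.041, 0.0, 0.0, 0.0, 0.0], 'R': [[0.689, 0.725, 0.014], [0.623, -0.583, -0.521], [-0.369, 0.368, -0.853]], 't': [-0.377, -0.306, 1.592]}
top {'fx': 603.984, 'fy': 603.984, 'cx': 320.382, 'cy': 233.15, 'distortion': [-0.081, 0.0, 0.0, 0.0, 0.0], 'R': [[0.0, -1.0, 0.003], [-0.997, -0.0, -0.076], [0.076, -0.003, -0.997]], 't': [-0.008, 0.59, 1.585]}
```

View pics/scene0.png

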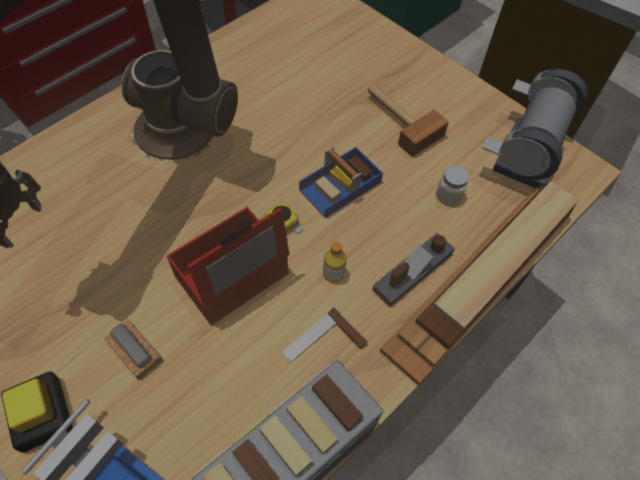

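View pics/top0.png

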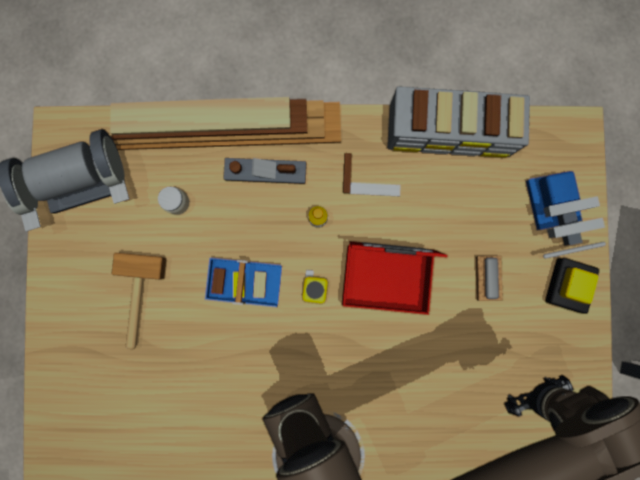

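The scene view shows the tray at about (341,180), the open box at (230,265) with its lid leaning back, and the tape (282,217) between them. In the top view the tray is at (243,282), the box at (388,280), the tape at (315,289) and the lid edge along (340..445, 237..255). I'll zoom in on these.

```bash
python3 - <<'E'
import cv2, numpy as np
a=cv2.imread("pics/scene0.png")[140:320,160:390]; b=cv2.imread("pics/top0.png")[225:325,195:455]
a=cv2.resize(a,None,fx=3,fy=3,interpolation=2)[:, :690]; b=cv2.resize(b,None,fx=3,fy=3,interpolation=2)
cv2.imwrite("pics/c1.png",a); cv2.imwrite("pics/c2.png",b); print(a.shape,b.shape)
E
```

```text
(540, 690, 3) (300, 780, 3)
```

View pics/c1.png

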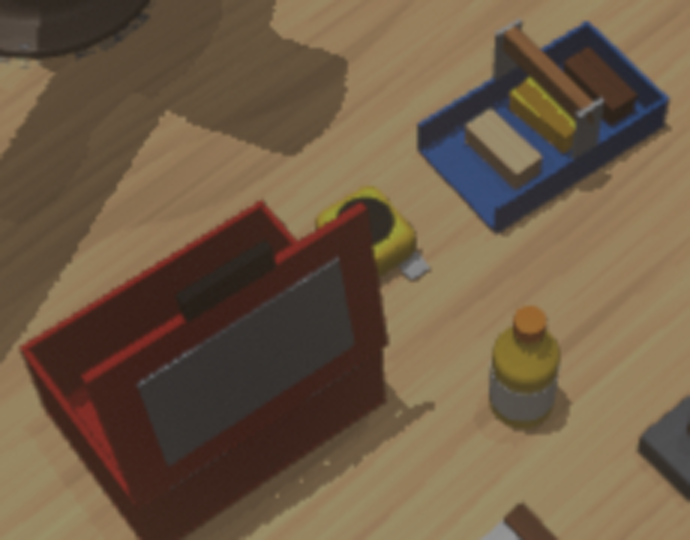

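View pics/c2.png

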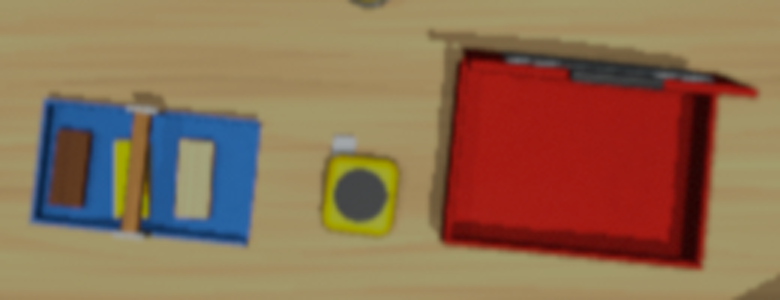

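The crops show the tray's mouth facing right, which is −y and towards the box. The closed end has the dark offcut, and the lid is slightly past upright. Moves can't tilt the tool directly, so I'll test in free space what happens to the orientation at the edge of reach.

>>> play_rows(
  increments=[
    [-1, [0, 0, -60], 0],
    [-1, [0, 0, -100], 0],
    [-1, [0, 0, -140], 0],
    [-1, [0, 0, -180], 0],
    [-1, [0, 0, -220], 0],
    [-1, [0, 0, -260], 0],
    [-1, [0, 0, -300], 0],
    [-1, [0, 0, -340], 0],
    [-1, [0, 0, -380], 0],
    [-1, [0, 0, -420], 0],
    [-1, [0, 0, -460], 0],
    [-1, [0, 0, -500], 0],
    [-1, [0, 0, -540], 0],
    [-1, [0, 0, -580], 0],
  ],
)

```text
time_s: 1.27
eef_pos: [0.2005, -0.4455, 0.5044]
tcp_rot: [0.022, 0.978, 0.21, 0.005]
ft_force: [-0.0, -0.2, 0.8]
opening: 0.0855
finger_force: 0.0
```

```bash
cat > h.py <<'E'
from workcell import *
import numpy as np, cv2
from scipy.spatial.transform import Rotation as Ro
def rot(): 
    s=read_state(); q=s["tcp_rot"]; return s, Ro.from_quat([q[1],q[2],q[3],q[0]]).as_matrix()
def show():
    s,R=rot(); print("t",round(float(s["time_s"]),2),"q",np.round(s["qpos"],3),"p",np.round(s["eef_pos"],4),"f",np.round(s["ft_force"],1),"T",np.round(s["ft_torque"],2),"open",round(float(s["opening"]),4),"ff",np.round(s["finger_force"],1)); print(np.round(R,3).tolist())
def pix(c,X):
    rv=cv2.Rodrigues(np.array(c["R"]))[0]
    K=np.array([[c["fx"],0,c["cx"]],[0,c["fy"],c["cy"]],[0,0,1]])
    return cv2.projectPoints(np.float64(X).reshape(-1,1,3),rv,np.float64(c["t"]),K,np.float64(c["distortion"]))[0][:,0]
def ray(c,uv):
    K=np.array([[c["fx"],0,c["cx"]],[0,c["fy"],c["cy"]],[0,0,1]])
    n=cv2.undistortPoints(np.float64(uv).reshape(-1,1,2),K,np.float64(c["distortion"]))[:,0]
    R=np.array(c["R"]);d=np.c_[n,np.ones(len(n))]@R
    return -R.T@np.array(c["t"]),d
def onz(c,uv,z):
    o,d=ray(c,uv); return o+d*((z-o[2])/d[:,2])[:,None]
def tri(c1,u1,c2,u2):
    o1,d1=ray(c1,u1);o2,d2=ray(c2,u2);out=[]
    for a,b in zip(d1,d2):
        st=np.linalg.lstsq(np.c_[a,-b],o2-o1,rcond=None)[0]
        p,q=o1+a*st[0],o2+b*st[1]; out.append(np.r_[(p+q)/2,np.linalg.norm(p-q)])
    return np.array(out)
E
python3 -c "from h import *;show()"
```

```text
t 1.27 q [-1.148  0.207  0.701  2.02   0.     1.571] p [ 0.2005 -0.4455  0.5044] f [-0.  -0.2  0.8] T [0.01 0.02 0.03] open 0.0855 ff 0.0
[[0.912, 0.41, 0.018], [0.41, -0.911, -0.04], [0.0, 0.044, -0.999]]
```

>>> play_rows(
  increments=[
    [-1, [0, 0, 40], 0],
    [-1, [0, 0, 40], 0],
    [-1, [0, 0, 40], 0],
  ],
)

```text
time_s: 1.52
eef_pos: [0.2008, -0.4463, 0.4613]
tcp_rot: [0.017, 0.978, 0.21, 0.004]
ft_force: [0.7, 0.6, 1.3]
opening: 0.0854
finger_force: 0.0
```

```bash
python3 -c "from h import *;show()"
```

```text
t 1.52 q [-1.148  0.152  0.518  1.901  0.     1.571] p [ 0.2008 -0.4463  0.4613] f [0.7 0.6 1.3] T [ 0.05 -0.01  0.01] open 0.0854 ff 0.0
[[0.912, 0.41, 0.015], [0.41, -0.911, -0.033], [0.0, 0.036, -0.999]]
```

Useful: at a joint limit the tool tilts a little, and that tilt carries into later commanded poses. I'll see how fast it builds up with single-row calls.

>>> play_rows(
  increments=[
    [-1, [0, 0, -40], 0],
    [-1, [0, 0, -80], 0],
  ],
)

```text
time_s: 1.68
eef_pos: [0.2008, -0.4463, 0.5208]
tcp_rot: [0.042, 0.977, 0.21, 0.009]
ft_force: [0.1, -1.9, 2.2]
opening: 0.0854
finger_force: 0.0
```

>>> play_rows(
  increments=[
    [-1, [0, 0, -40], 0],
  ],
)

```text
time_s: 1.77
eef_pos: [0.1965, -0.4368, 0.5367]
tcp_rot: [0.057, 0.976, 0.209, 0.012]
ft_force: [-1.0, -0.2, 0.9]
opening: 0.0849
finger_force: 0.0
```

>>> play_rows(
  increments=[
    [-1, [0, 0, -40], 0],
  ],
)

```text
time_s: 1.85
eef_pos: [0.1926, -0.4281, 0.5502]
tcp_rot: [0.072, 0.975, 0.209, 0.015]
ft_force: [-1.2, 0.5, 0.6]
opening: 0.0855
finger_force: 0.0
```

>>> play_rows(
  increments=[
    [-1, [0, 0, -400], 0],
  ],
)

```text
time_s: 1.93
eef_pos: [0.1886, -0.4192, 0.5633]
tcp_rot: [0.086, 0.974, 0.209, 0.018]
ft_force: [0.2, 0.0, -0.2]
opening: 0.0855
finger_force: 0.0
```

>>> play_rows(
  increments=[
    [-1, [0, 0, -400], 0],
  ],
)

```text
time_s: 2.02
eef_pos: [0.1846, -0.4101, 0.5762]
tcp_rot: [0.1, 0.973, 0.209, 0.021]
ft_force: [-0.2, -0.2, -0.6]
opening: 0.0851
finger_force: 0.0
```

```bash
python3 -c "from h import *;show()"
```

```text
t 2.02 q [-1.148  0.095  0.75   2.021  0.     1.571] p [ 0.1846 -0.4101  0.5762] f [-0.2 -0.2 -0.6] T [ 0.2   0.08 -0.04] open 0.0851 ff 0.0
[[0.912, 0.402, 0.083], [0.41, -0.893, -0.185], [0.0, 0.203, -0.979]]
```

The ratchet adds about 1.7° per single-row call. Spinning about the leaned tool z then changes which end of the tray is downhill, so I can pour that way. Next I'll measure the scene and work out the waypoints.

```bash
python3 - <<'E'
from h import *
S=dict(np.load("scene0.npz"));T=dict(np.load("top0.npz"))
def mask(c,roi,f):
    x0,y0,x1,y1=roi;h=cv2.cvtColor(c["color"],cv2.COLOR_RGB2HSV).astype(int);m=f(h[...,0],h[...,1],h[...,2])
    k=np.zeros(m.shape,np.uint8);k[y0:y1,x0:x1]=m[y0:y1,x0:x1];cs=cv2.findContours(k,0,2)[0];return max(cs,key=cv2.contourArea)
blue=lambda h,s,v:(h>100)&(h<125)&(s>110)
c=mask(T,(195,245,295,320),blue); b=cv2.boxPoints(cv2.minAreaRect(c)); print("tray top px",b.round(1).tolist()); print(np.round(onz(T,b,0.04),4).tolist())
# handle bar top edge ends, wall-top corners, box rim corners, lid corners (picked from crops, /3 + offset)
s=lambda *p:[(x/3+160-.33,y/3+140-.33) for x,y in p]; t=lambda *p:[(x/3+195-.33,y/3+225-.33) for x,y in p]
names=["bar +x end","bar -x end","mouth wall A(+x)","mouth wall B(-x)","rim -x/+y","rim -x/-y","lid +y free","lid -y free"]
P=s((592,105),(508,33),(497,207),(420,124),(262,204),(24,350),(367,208),(90,378))
Q=t((144,110),(131,233),(259,119),(248,243),(445,241),(702,266),(432,34),(756,93))
for n,r in zip(names,tri(S,P,T,Q)): print(n,np.round(r,4))
for nm,uv in(("jar",(172,200)),("glue",(317,216)),("tape",(315,289)),("sander",(488,278)),("mallet",(138,268)),("square",(370,188))): print(nm,onz(T,[uv],.04).round(3).tolist())
s_,R=rot();p=np.array(s_["eef_pos"])
for w in[(.3,-.32,.56),(.42,-.1,.53),(.42,.1,.53),(.3,.35,.53),(.1,.45,.53),(-.09,.44,.53)]: print(w,(R.T@(np.array(w)-p)*1000).round())
E
```

```text
tray top px [[241.39999389648438, 302.20001220703125], [245.39999389648438, 261.5], [281.0, 265.1000061035156], [276.8999938964844, 305.79998779296875]]
[[0.4072, 0.1985, 0.04], [0.5136, 0.1887, 0.04], [0.5044, 0.0952, 0.04], [0.3981, 0.1054, 0.04]]
bar +x end [0.514  0.1894 0.108  0.0053]
bar -x end [0.4099 0.1994 0.0989 0.0021]
mouth wall A(+x) [0.5065 0.0951 0.048  0.0011]
mouth wall B(-x) [0.4003 0.1055 0.0481 0.0046]
rim -x/+y [ 0.4032 -0.0642  0.1009  0.0012]
rim -x/-y [ 0.3824 -0.2791  0.1016  0.0031]
lid +y free [ 0.5549 -0.062   0.2582  0.0334]
lid -y free [ 0.5217 -0.292   0.2613  0.0044]
jar [[0.677, 0.386, 0.04]]
glue [[0.634, 0.001, 0.04]]
tape [[0.442, 0.006, 0.04]]
sander [[0.47, -0.45, 0.04]]
mallet [[0.496, 0.473, 0.04]]
square [[0.709, -0.14, 0.04]]
(0.3, -0.32, 0.56) [142. -37.   9.]
(0.42, -0.1, 0.53) [ 342. -192.    7.]
(0.42, 0.1, 0.53) [ 424. -370.  -30.]
(0.3, 0.35, 0.53) [ 417. -642.  -86.]
(0.1, 0.45, 0.53) [ 276. -811. -121.]
(-0.09, 0.44, 0.53) [  98. -879. -135.]
```

>>> play_rows(
  increments=[
    [-1, [35, -9, 2], -7],
    [-1, [71, -18, 4], -14],
    [-1, [107, -28, 7], -21],
    [-1, [142, -37, 9], -28],
    [-1, [171, -59, 9], -35],
    [-1, [199, -81, 9], -42],
    [-1, [228, -103, 8], -49],
    [-1, [256, -126, 8], -56],
    [-1, [285, -148, 8], -63],
    [-1, [313, -170, 7], -70],
    [-1, [342, -192, 7], -77],
    [-1, [358, -228, 0], -84],
    [-1, [375, -263, -8], -91],
    [-1, [391, -299, -15], -98],
    [-1, [408, -334, -23], -105],
    [-1, [424, -370, -30], -112],
    [-1, [423, -409, -38], -119],
    [-1, [422, -448, -46], -126],
    [-1, [421, -487, -54], -133],
    [-1, [420, -525, -62], -140],
  ],
)

```text
time_s: 3.68
eef_pos: [0.36, 0.2176, 0.4955]
tcp_rot: [0.063, 0.132, 0.987, -0.073]
ft_force: [0.6, -0.4, 0.3]
opening: 0.0853
finger_force: 0.0
```

```bash
python3 - <<'E'
from h import *
show();s,R=rot();p=np.array(s["eef_pos"])
for w in[(.3,.35,.53),(.1,.45,.53),(-.05,.45,.53),(-.15,.42,.53)]: print(w,(R.T@(np.array(w)-p)*1000).round())
E
```

```text
t 3.68 q [ 0.678  0.092  0.523  2.021 -0.192  0.946] p [0.36   0.2176 0.4955] f [ 0.6 -0.4  0.3] T [0.16 0.09 0.01] open 0.0853 ff 0.0
[[-0.957, 0.27, 0.105], [0.252, 0.954, -0.16], [-0.143, -0.127, -0.982]]
(0.3, 0.35, 0.53) [ 86. 106. -61.]
(0.1, 0.45, 0.53) [302. 147. -98.]
(-0.05, 0.45, 0.53) [ 446.  107. -114.]
(-0.15, 0.42, 0.53) [ 534.   51. -120.]
```

```bash
python3 - <<'E'
from h import *
s,R=rot();p=np.array(s["eef_pos"])
for w in[(.27,.36,.45),(.08,.45,.43),(-.1,.45,.42),(-.2,.42,.42)]: print(w,(R.T@(np.array(w)-p)*1000).round())
E
```

```text
(0.27, 0.36, 0.45) [129. 117.  12.]
(0.08, 0.45, 0.43) [336. 154.  -2.]
(-0.1, 0.45, 0.42) [510. 107. -11.]
(-0.2, 0.42, 0.42) [598.  51. -17.]
```

>>> play_rows(
  increments=[
    [-1, [26, 23, 2], 0],
    [-1, [52, 47, 5], -2],
    [-1, [78, 70, 7], -5],
    [-1, [104, 94, 10], -8],
    [-1, [129, 117, 12], -10],
    [-1, [168, 124, 9], -12],
    [-1, [206, 131, 7], -14],
    [-1, [244, 138, 4], -16],
    [-1, [282, 145, 1], -18],
    [-1, [320, 152, -1], -20],
    [-1, [356, 149, -3], -22],
    [-1, [394, 139, -5], -22],
    [-1, [432, 128, -7], -22],
    [-1, [470, 118, -9], -22],
    [-1, [510, 107, -11], -22],
    [-1, [554, 79, -14], -22],
    [-1, [598, 51, -17], -22],
    [-1, [598, 51, -17], -22],
  ],
)

```text
time_s: 5.18
eef_pos: [-0.1997, 0.4195, 0.4172]
tcp_rot: [0.045, -0.057, 0.994, -0.082]
ft_force: [0.7, -0.0, -0.5]
opening: 0.0853
finger_force: 0.0
```

>>> play_rows(
  increments=[
    [-1, [0, 0, -40], 0],
  ],
)

```text
time_s: 5.27
eef_pos: [-0.2007, 0.4206, 0.4265]
tcp_rot: [0.04, -0.058, 0.995, -0.071]
ft_force: [-0.8, 0.1, -0.7]
opening: 0.085
finger_force: 0.0
```

>>> play_rows(
  increments=[
    [-1, [0, 0, -40], 0],
  ],
)

```text
time_s: 5.35
eef_pos: [-0.1988, 0.4219, 0.4406]
tcp_rot: [0.034, -0.057, 0.996, -0.054]
ft_force: [-0.1, 0.5, -0.2]
opening: 0.0854
finger_force: 0.0
```

>>> play_rows(
  increments=[
    [-1, [0, 0, -40], 0],
  ],
)

```text
time_s: 5.43
eef_pos: [-0.1978, 0.4218, 0.4539]
tcp_rot: [0.028, -0.056, 0.997, -0.039]
ft_force: [-0.0, 0.8, 0.3]
opening: 0.0853
finger_force: 0.0
```

>>> play_rows(
  increments=[
    [-1, [0, 0, -40], 0],
  ],
)

```text
time_s: 5.52
eef_pos: [-0.197, 0.4207, 0.4666]
tcp_rot: [0.022, -0.056, 0.998, -0.024]
ft_force: [-0.2, -0.7, 0.2]
opening: 0.0852
finger_force: 0.0
```

```bash
python3 -c "from h import *;show()"
```

```text
t 5.52 q [ 2.023  0.198  0.587  2.021 -0.022  1.912] p [-0.197   0.4207  0.4666] f [-0.2 -0.7  0.2] T [ 0.06 -0.    0.  ] open 0.0852 ff 0.0
[[-0.993, -0.11, 0.046], [-0.112, 0.993, -0.046], [-0.041, -0.051, -0.998]]
```

>>> play_rows(
  increments=[
    [-1, [0, 0, -40], 0],
  ],
)

```text
time_s: 5.6
eef_pos: [-0.1964, 0.4188, 0.479]
tcp_rot: [0.016, -0.055, 0.998, -0.011]
ft_force: [-0.2, -0.8, -0.9]
opening: 0.0856
finger_force: 0.0
```

>>> play_rows(
  increments=[
    [-1, [0, 0, -35], 0],
  ],
)

```text
time_s: 5.68
eef_pos: [-0.1957, 0.4164, 0.49]
tcp_rot: [0.011, -0.056, 0.998, 0.002]
ft_force: [-0.3, -0.1, -0.3]
opening: 0.0854
finger_force: 0.0
```

>>> play_rows(
  increments=[
    [-1, [0, 0, 20], 0],
    [-1, [0, 0, 20], 0],
  ],
)

```text
time_s: 5.85
eef_pos: [-0.1954, 0.4161, 0.467]
tcp_rot: [0.012, -0.056, 0.998, -0.001]
ft_force: [-0.0, -0.2, -1.1]
opening: 0.0854
finger_force: 0.0
```

```bash
python3 - <<'E'
from h import *
show();s,R=rot();p=np.array(s["eef_pos"])
print("tool y az",np.degrees(np.arctan2(R[1,1],R[0,1])))
for w in[(.1,.45,.4),(.3,.36,.35),(.462,.194,.26),(.462,.194,.13),(.462,.194,.068)]: print(w,(R.T@(np.array(w)-p)*1000).round())
E
```

```text
t 5.85 q [ 2.024  0.14   0.519  1.96  -0.021  1.912] p [-0.1954  0.4161  0.467 ] f [-0.  -0.2 -1.1] T [ 0.04  0.05 -0.01] open 0.0854 ff 0.0
[[-0.993, -0.112, 0.024], [-0.112, 0.994, 0.0], [-0.024, -0.003, -1.0]]
tool y az 96.40696093537797
(0.1, 0.45, 0.4) [-296.    1.   74.]
(0.3, 0.36, 0.35) [-483. -111.  129.]
(0.462, 0.194, 0.26) [-623. -294.  223.]
(0.462, 0.194, 0.13) [-620. -293.  353.]
(0.462, 0.194, 0.068) [-619. -293.  415.]
```

>>> play_rows(
  increments=[
    [-1, [-37, 0, 9], 2],
    [-1, [-74, 0, 18], 4],
    [-1, [-111, 0, 28], 6],
    [-1, [-148, 0, 37], 8],
    [-1, [-185, 0, 46], 10],
    [-1, [-222, 1, 55], 12],
    [-1, [-259, 1, 65], 12],
    [-1, [-296, 1, 74], 12],
    [-1, [-327, -18, 83], 12],
    [-1, [-358, -36, 92], 12],
    [-1, [-390, -55, 101], 12],
    [-1, [-421, -73, 110], 12],
    [-1, [-452, -92, 120], 12],
    [-1, [-483, -111, 129], 12],
    [-1, [-506, -141, 145], 12],
    [-1, [-530, -172, 160], 12],
    [-1, [-553, -202, 176], 12],
    [-1, [-577, -233, 192], 12],
    [-1, [-600, -263, 208], 12],
    [-1, [-623, -294, 223], 12],
  ],
)

```text
time_s: 7.52
eef_pos: [0.462, 0.1931, 0.26]
tcp_rot: [0.012, 0.049, 0.999, 0.001]
ft_force: [0.8, 0.7, 0.6]
opening: 0.0853
finger_force: 0.0
```

```bash
python3 - <<'E'
from h import *
show();s,R=rot();p=np.array(s["eef_pos"])
print("tool y az",np.degrees(np.arctan2(R[1,1],R[0,1])))
for w in[(.462,.194,.13),(.462,.194,.066)]: print(w,(R.T@(np.array(w)-p)*1000).round())
c=capture("scene");im=c["color"][...,::-1][60:260,220:460]
cv2.imwrite("pics/g0.png",cv2.resize(im,None,fx=3,fy=3,interpolation=2)[:, :])
E
```

```text
t 7.52 q [ 0.401  0.063 -0.047  1.439 -0.009  0.499] p [0.462  0.1931 0.26  ] f [0.8 0.7 0.6] T [ 0.08 -0.01  0.02] open 0.0853 ff 0.0
[[-0.995, 0.097, 0.024], [0.097, 0.995, -0.0], [-0.024, 0.002, -1.0]]
tool y az 84.43024204067402
(0.462, 0.194, 0.13) [  3.   1. 130.]
(0.462, 0.194, 0.066) [  5.   0. 194.]
```

View pics/g0.png

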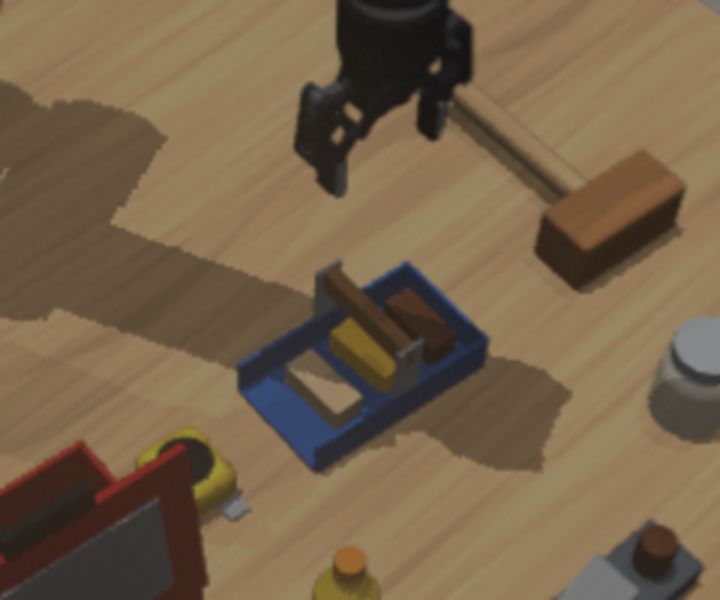

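The gripper hangs above the bar at about (390,150) in the crop, with the fingers spanning the bar at (370,310). Next I descend, grip and lift.

>>> play_rows(
  increments=[
    [-1, [1, 0, 35], 0],
    [-1, [2, 0, 70], 0],
    [-1, [3, 0, 105], 0],
    [-1, [4, 0, 135], 0],
    [-1, [4, 0, 160], 0],
    [-1, [5, 0, 180], 0],
    [-1, [5, 0, 194], 0],
    [-1, [5, 0, 194], 0],
    [1, [5, 0, 194], 0],
    [1, [5, 0, 194], 0],
    [1, [5, 0, 194], 0],
    [1, [5, 0, 194], 0],
    [1, [5, 0, 194], 0],
    [1, [5, 0, 194], 0],
    [1, [5, 0, 194], 0],
    [1, [5, 0, 194], 0],
    [1, [5, 0, 194], 0],
    [1, [5, 0, 194], 0],
  ],
  squeeze=100,
)

```text
time_s: 9.07
eef_pos: [0.461, 0.1962, 0.0671]
tcp_rot: [0.013, 0.048, 0.999, 0.001]
ft_force: [-1.1, 1.1, 5.1]
opening: 0.0122
finger_force: 98.5
```

```bash
python3 - <<'E'
from h import *
show();s,R=rot();p=np.array(s["eef_pos"])
for w in[(.462,.194,.3),(.46,.0,.36),(.42,-.15,.4),(.3,-.35,.4),(.1,-.45,.4),(-.046,-.48,.4)]: print(w,(R.T@(np.array(w)-p)*1000).round())
E
```

```text
t 9.07 q [ 0.408  0.115 -0.418  1.014 -0.009  0.504] p [0.461  0.1962 0.0671] f [-1.1  1.1  5.1] T [ 0.13  0.21 -0.05] open 0.0122 ff 98.5
[[-0.995, 0.096, 0.025], [0.096, 0.995, 0.001], [-0.025, 0.004, -1.0]]
(0.462, 0.194, 0.3) [  -7.   -1. -233.]
(0.46, 0.0, 0.36) [ -25. -194. -293.]
(0.42, -0.15, 0.4) [  -1. -347. -334.]
(0.3, -0.35, 0.4) [  99. -558. -338.]
(0.1, -0.45, 0.4) [ 289. -677. -343.]
(-0.046, -0.48, 0.4) [ 431. -721. -346.]
```

>>> play_rows(
  increments=[
    [1, [0, 0, -10], 0],
    [1, [-1, 0, -30], 0],
    [1, [-2, 0, -60], 0],
    [1, [-3, 0, -95], 0],
    [1, [-4, 0, -130], 0],
    [1, [-5, 0, -165], 0],
    [1, [-6, -1, -200], 0],
    [1, [-7, -4, -228], 0],
    [1, [-8, -14, -242], 0],
    [1, [-10, -35, -250], 0],
    [1, [-12, -65, -258], 0],
    [1, [-15, -97, -266], 0],
    [1, [-18, -130, -274], 0],
    [1, [-21, -163, -283], 0],
    [1, [-25, -196, -293], 0],
    [1, [-20, -228, -302], 0],
    [1, [-15, -259, -312], 0],
    [1, [-10, -290, -321], 0],
    [1, [-6, -319, -329], 0],
    [1, [-1, -347, -334], 0],
  ],
)

```text
time_s: 10.73
eef_pos: [0.419, -0.1512, 0.3997]
tcp_rot: [0.011, 0.048, 0.999, 0.0]
ft_force: [1.2, -1.4, -4.3]
opening: 0.0128
finger_force: 98.0
```

>>> play_rows(
  increments=[
    [1, [8, -28, 0], 0],
    [1, [21, -57, -1], 0],
    [1, [35, -86, -2], 0],
    [1, [50, -116, -2], 0],
    [1, [66, -147, -3], 0],
    [1, [83, -178, -3], 0],
    [1, [102, -205, -4], 0],
    [1, [125, -229, -4], 0],
    [1, [150, -250, -5], 0],
    [1, [177, -268, -6], 0],
    [1, [205, -284, -7], 0],
    [1, [234, -299, -8], 0],
    [1, [262, -314, -8], 0],
    [1, [290, -328, -9], 0],
    [1, [320, -340, -10], 0],
    [1, [350, -350, -11], 0],
    [1, [380, -359, -11], 0],
    [1, [405, -366, -12], 0],
    [1, [422, -371, -12], 0],
    [1, [432, -374, -12], 0],
  ],
)

```text
time_s: 12.4
eef_pos: [-0.0481, -0.4802, 0.3994]
tcp_rot: [0.012, 0.049, 0.999, 0.002]
ft_force: [-0.2, -0.4, -5.7]
opening: 0.0124
finger_force: 98.0
```

```bash
python3 - <<'E'
from h import *
show()
c=capture("top");cv2.imwrite("pics/t1.png",c["color"][...,::-1]);im=c["color"][...,::-1][220:480,300:640]
cv2.imwrite("pics/t1c.png",cv2.resize(im,None,fx=2,fy=2,interpolation=2))
E
```

```text
t 12.4 q [-1.685  0.112  0.321  1.784  0.023 -1.586] p [-0.0481 -0.4802  0.3994] f [-0.2 -0.4 -5.7] T [-0.07  0.03 -0.08] open 0.0124 ff 98.0
[[-0.995, 0.098, 0.023], [0.098, 0.995, 0.002], [-0.023, 0.004, -1.0]]
```

View pics/t1c.png

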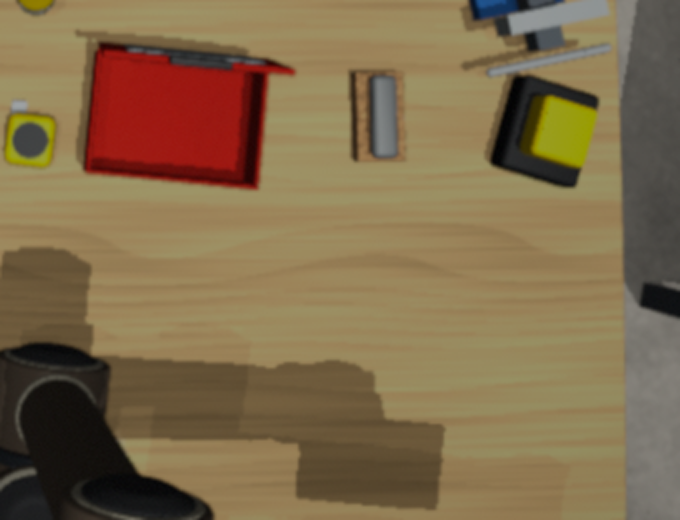

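The tray is out of frame here, only its shadow shows at (370,460), and the box, tape and sander are undisturbed. Now I ratchet the lean with the mouth uphill.

>>> play_rows(
  increments=[
    [1, [0, 0, -15], 0],
    [1, [0, 0, -45], 0],
    [1, [0, 0, -75], 0],
    [1, [0, 0, -110], 0],
  ],
)

```text
time_s: 12.78
eef_pos: [-0.0475, -0.4792, 0.4956]
tcp_rot: [0.011, 0.048, 0.999, -0.01]
ft_force: [1.5, 9.1, -5.0]
opening: 0.0126
finger_force: 99.9
```

>>> play_rows(
  increments=[
    [1, [0, -10, -40], 0],
  ],
)

```text
time_s: 12.87
eef_pos: [-0.0482, -0.4836, 0.5083]
tcp_rot: [0.01, 0.048, 0.998, -0.027]
ft_force: [0.8, -0.3, -5.4]
opening: 0.0125
finger_force: 99.8
```

>>> play_rows(
  increments=[
    [1, [0, -10, -40], 0],
  ],
)

```text
time_s: 12.95
eef_pos: [-0.0486, -0.4856, 0.5197]
tcp_rot: [0.01, 0.048, 0.998, -0.041]
ft_force: [-0.2, 0.8, -5.7]
opening: 0.0128
finger_force: 99.8
```

>>> play_rows(
  increments=[
    [1, [0, -10, -40], 0],
  ],
)

```text
time_s: 13.03
eef_pos: [-0.0491, -0.4872, 0.5321]
tcp_rot: [0.009, 0.048, 0.997, -0.056]
ft_force: [-0.1, -0.3, -5.6]
opening: 0.0126
finger_force: 99.8
```

>>> play_rows(
  increments=[
    [1, [0, -10, -40], 0],
  ],
)

```text
time_s: 13.12
eef_pos: [-0.0495, -0.4879, 0.545]
tcp_rot: [0.008, 0.048, 0.996, -0.072]
ft_force: [0.8, -0.2, -5.5]
opening: 0.0125
finger_force: 99.8
```

>>> play_rows(
  increments=[
    [1, [0, -10, -40], 0],
  ],
)

```text
time_s: 13.2
eef_pos: [-0.0498, -0.4876, 0.5582]
tcp_rot: [0.007, 0.048, 0.995, -0.087]
ft_force: [0.4, 0.0, -4.7]
opening: 0.0128
finger_force: 99.8
```

>>> play_rows(
  increments=[
    [1, [0, -10, -40], 0],
  ],
)

```text
time_s: 13.28
eef_pos: [-0.0502, -0.4862, 0.5718]
tcp_rot: [0.006, 0.049, 0.993, -0.104]
ft_force: [-0.9, -0.1, -5.6]
opening: 0.0126
finger_force: 99.9
```

>>> play_rows(
  increments=[
    [1, [0, -10, -40], 0],
  ],
)

```text
time_s: 13.37
eef_pos: [-0.0504, -0.4838, 0.5856]
tcp_rot: [0.005, 0.049, 0.992, -0.12]
ft_force: [0.7, -0.0, -5.4]
opening: 0.0126
finger_force: 99.9
```

>>> play_rows(
  increments=[
    [1, [0, -10, -40], 0],
  ],
)

```text
time_s: 13.45
eef_pos: [-0.0505, -0.4804, 0.5994]
tcp_rot: [0.003, 0.049, 0.99, -0.135]
ft_force: [-0.1, -0.9, -4.7]
opening: 0.0128
finger_force: 99.9
```

```bash
python3 -c "from h import *;show()"
```

```text
t 13.45 q [-1.691  0.147  0.868  2.021  0.026 -1.589] p [-0.0505 -0.4804  0.5994] f [-0.1 -0.9 -4.7] T [ 0.54 -0.04  0.03] open 0.0128 ff 99.9
[[-0.995, 0.098, -0.006], [0.096, 0.959, -0.268], [-0.02, -0.268, -0.963]]
```

>>> play_rows(
  increments=[
    [1, [0, -10, -40], 0],
  ],
)

```text
time_s: 13.53
eef_pos: [-0.0504, -0.4761, 0.6132]
tcp_rot: [0.002, 0.049, 0.987, -0.151]
ft_force: [-0.2, 0.1, -5.3]
opening: 0.0129
finger_force: 99.9
```

>>> play_rows(
  increments=[
    [1, [0, -10, -40], 0],
  ],
)

```text
time_s: 13.62
eef_pos: [-0.0502, -0.4708, 0.6269]
tcp_rot: [0.001, 0.049, 0.985, -0.167]
ft_force: [-1.0, -0.2, -5.8]
opening: 0.0129
finger_force: 99.9
```

>>> play_rows(
  increments=[
    [1, [0, -10, -40], 0],
  ],
)

```text
time_s: 13.7
eef_pos: [-0.0499, -0.4647, 0.6406]
tcp_rot: [0.0, 0.049, 0.982, -0.182]
ft_force: [0.0, -0.9, -5.2]
opening: 0.0124
finger_force: 99.9
```

>>> play_rows(
  increments=[
    [1, [0, -10, -40], 0],
  ],
)

```text
time_s: 13.78
eef_pos: [-0.0494, -0.4577, 0.6541]
tcp_rot: [-0.001, 0.05, 0.979, -0.197]
ft_force: [1.1, -1.3, -5.0]
opening: 0.0125
finger_force: 99.9
```

>>> play_rows(
  increments=[
    [1, [0, -10, -40], 0],
  ],
)

```text
time_s: 13.87
eef_pos: [-0.0487, -0.4498, 0.6675]
tcp_rot: [-0.002, 0.05, 0.976, -0.212]
ft_force: [0.2, -0.5, -5.2]
opening: 0.0128
finger_force: 99.9
```

>>> play_rows(
  increments=[
    [1, [0, -10, -40], 0],
  ],
)

```text
time_s: 13.95
eef_pos: [-0.048, -0.4413, 0.6807]
tcp_rot: [-0.003, 0.05, 0.973, -0.227]
ft_force: [-0.3, 0.8, -6.2]
opening: 0.0125
finger_force: 99.9
```

>>> play_rows(
  increments=[
    [1, [0, -10, -40], 0],
  ],
)

```text
time_s: 14.03
eef_pos: [-0.0471, -0.4319, 0.6938]
tcp_rot: [-0.004, 0.05, 0.969, -0.242]
ft_force: [-0.7, 0.6, -5.6]
opening: 0.013
finger_force: 99.9
```

>>> play_rows(
  increments=[
    [1, [0, -10, -40], 0],
  ],
)

```text
time_s: 14.12
eef_pos: [-0.0461, -0.4217, 0.7066]
tcp_rot: [-0.005, 0.05, 0.965, -0.257]
ft_force: [-0.8, -0.8, -4.1]
opening: 0.0129
finger_force: 100.0
```

>>> play_rows(
  increments=[
    [1, [0, -10, -40], 0],
  ],
)

```text
time_s: 14.2
eef_pos: [-0.045, -0.4109, 0.7192]
tcp_rot: [-0.006, 0.05, 0.961, -0.271]
ft_force: [0.8, -0.4, -5.3]
opening: 0.0126
finger_force: 100.0
```

>>> play_rows(
  increments=[
    [1, [0, -10, -40], 0],
  ],
)

```text
time_s: 14.28
eef_pos: [-0.0438, -0.3993, 0.7314]
tcp_rot: [-0.007, 0.05, 0.957, -0.286]
ft_force: [0.6, -0.5, -5.1]
opening: 0.0126
finger_force: 100.0
```

>>> play_rows(
  increments=[
    [1, [0, -10, -40], 0],
  ],
)

```text
time_s: 14.37
eef_pos: [-0.0424, -0.3872, 0.7435]
tcp_rot: [-0.008, 0.05, 0.953, -0.3]
ft_force: [0.1, 0.2, -5.3]
opening: 0.0125
finger_force: 100.0
```

>>> play_rows(
  increments=[
    [1, [0, -10, -40], 0],
  ],
)

```text
time_s: 14.45
eef_pos: [-0.041, -0.3744, 0.7551]
tcp_rot: [-0.009, 0.05, 0.948, -0.314]
ft_force: [0.2, -0.0, -4.8]
opening: 0.0125
finger_force: 100.0
```

>>> play_rows(
  increments=[
    [1, [0, -10, -40], 0],
  ],
)

```text
time_s: 14.53
eef_pos: [-0.0393, -0.361, 0.7665]
tcp_rot: [-0.01, 0.05, 0.943, -0.329]
ft_force: [-0.0, 0.1, -5.2]
opening: 0.0126
finger_force: 100.0
```

```bash
python3 -c "from h import *;show()"
```

```text
t 14.53 q [-1.706 -0.07   1.049  2.021  0.032 -1.589] p [-0.0393 -0.361   0.7665] f [-0.   0.1 -5.2] T [ 1.28 -0.14 -0.  ] open 0.0126 ff 100.0
[[-0.995, 0.087, -0.051], [0.1, 0.779, -0.619], [-0.014, -0.621, -0.784]]
```

>>> play_rows(
  increments=[
    [1, [0, -10, -40], 0],
  ],
)

```text
time_s: 14.62
eef_pos: [-0.0375, -0.347, 0.7774]
tcp_rot: [-0.011, 0.049, 0.938, -0.342]
ft_force: [-0.5, 0.1, -5.3]
opening: 0.013
finger_force: 100.0
```

>>> play_rows(
  increments=[
    [1, [0, -10, -40], 0],
  ],
)

```text
time_s: 14.7
eef_pos: [-0.0356, -0.3325, 0.788]
tcp_rot: [-0.012, 0.049, 0.933, -0.356]
ft_force: [0.7, -0.7, -4.8]
opening: 0.0123
finger_force: 100.0
```

>>> play_rows(
  increments=[
    [1, [0, 0, 5], 0],
    [1, [0, 0, 5], 0],
  ],
)

```text
time_s: 14.87
eef_pos: [-0.0357, -0.335, 0.7849]
tcp_rot: [-0.012, 0.049, 0.933, -0.357]
ft_force: [0.3, -0.1, -4.7]
opening: 0.0125
finger_force: 100.0
```

```bash
cat > g.py <<'E'
from h import *
yaw=np.radians(-5.5); BX=np.array([[np.cos(yaw),np.sin(yaw),0],[-np.sin(yaw),np.cos(yaw),0],[0,0,1]]); BC=np.array([.4724,-.1794,0])
# tray axes in tool frame at grasp: tray x=-tool y, tray z=-tool z ; tray y = z cross x = tool... 
A=np.c_[[0,-1,0],[-1,0,0],[0,0,-1]]; off=np.array([0,0,-.019+.087])  # tray origin in tool frame (z fwd)
loc=np.array([[sx*.095,sy*.055,z] for sx in(1,-1) for sy in(1,-1) for z in(0,.045)]+[[.095,0,.005]])
def tray(R,p,spin):
    Rn=R@Ro.from_euler("z",spin,degrees=True).as_matrix()
    W=p+(off+loc@A.T)@Rn.T
    return (W-BC)@BX.T   # box frame
E
python3 - <<'E'
from g import *
show();s,R=rot();p=np.array(s["eef_pos"])
m=tray(R,np.zeros(3),180)[-1]@BX+BC   # mouth world rel to tcp
want=np.array([-.022,-.065,.13])@BX+BC
tc=want-m; print("final tcp",tc.round(3))
for d,sp in(((-.06,-.10,.06),110),((-.05,-.04,.03),110),((-.04,-.02,.01),130),((-.02,0,0),150),((0,0,0),180)):
    q=tc+np.array(d)@BX; t=tray(R,q,sp); print(sp,q.round(3),(R.T@(q-p)*1000).round(),"box-frame:\n",(t*1000).round().astype(int).tolist())
for w in[(.1,-.43,.62),(.25,-.45,.45)]: print(w,(R.T@(np.array(w)-p)*1000).round())
E
```

```text
t 14.87 q [-1.704 -0.131  1.023  1.994  0.031 -1.587] p [-0.0357 -0.335   0.7849] f [ 0.3 -0.1 -4.7] T [ 1.4  -0.15 -0.03] open 0.0125 ff 100.0
[[-0.995, 0.083, -0.058], [0.101, 0.74, -0.665], [-0.013, -0.668, -0.744]]
final tcp [ 0.44 -0.27  0.24]
110 [ 0.371 -0.364  0.3  ] [-401.  336.  357.] box-frame:
 [[-191, -253, 261], [-192, -223, 295], [-153, -176, 193], [-153, -146, 226], [-14, -302, 307], [-14, -272, 340], [25, -225, 238], [25, -195, 272], [-172, -211, 231]]
110 [ 0.386 -0.305  0.27 ] [-411.  401.  339.] box-frame:
 [[-181, -193, 231], [-182, -163, 265], [-143, -116, 163], [-143, -86, 196], [-4, -242, 277], [-4, -212, 310], [35, -165, 208], [35, -135, 242], [-162, -151, 201]]
130 [ 0.398 -0.286  0.25 ] [-420.  429.  340.] box-frame:
 [[-171, -144, 186], [-171, -114, 219], [-99, -82, 130], [-100, -52, 164], [-27, -236, 269], [-27, -206, 303], [45, -174, 214], [45, -144, 247], [-135, -110, 162]]
150 [ 0.42  -0.268  0.24 ] [-440.  451.  335.] box-frame:
 [[-138, -98, 152], [-138, -68, 185], [-42, -57, 116], [-42, -27, 150], [-45, -221, 263], [-45, -191, 296], [51, -180, 227], [51, -150, 261], [-90, -74, 138]]
180 [ 0.44 -0.27  0.24] [-460.  451.  335.] box-frame:
 [[-77, -68, 126], [-77, -38, 159], [33, -69, 127], [33, -39, 160], [-79, -210, 252], [-80, -179, 286], [31, -210, 254], [30, -180, 287], [-22, -65, 130]]
(0.1, -0.43, 0.62) [-143.   51.  178.]
(0.25, -0.45, 0.45) [-292.  162.  309.]
```

>>> play_rows(
  increments=[
    [1, [-10, 4, 12], 3],
    [1, [-27, 10, 33], 8],
    [1, [-46, 17, 56], 13],
    [1, [-66, 24, 80], 18],
    [1, [-86, 31, 105], 23],
    [1, [-106, 38, 130], 28],
    [1, [-125, 45, 155], 33],
    [1, [-143, 53, 178], 38],
    [1, [-162, 65, 195], 44],
    [1, [-180, 79, 211], 50],
    [1, [-199, 93, 227], 56],
    [1, [-218, 107, 244], 62],
    [1, [-236, 121, 260], 68],
    [1, [-255, 135, 277], 74],
    [1, [-274, 149, 293], 80],
    [1, [-292, 165, 309], 86],
    [1, [-308, 185, 318], 92],
    [1, [-324, 207, 326], 98],
    [1, [-338, 225, 333], 102],
    [1, [-348, 236, 338], 104],
  ],
)

```text
time_s: 16.53
eef_pos: [0.3117, -0.4192, 0.3735]
tcp_rot: [0.27, 0.767, 0.536, -0.227]
ft_force: [0.9, -1.5, -4.9]
opening: 0.0127
finger_force: 100.0
```

```bash
python3 - <<'E'
from g import *
show();s,R=rot();p=np.array(s["eef_pos"])
R=R@Ro.from_euler("z",-104,degrees=True).as_matrix(); Rt=rot()[1].T
m=tray(R,np.zeros(3),180)[-1]@BX+BC
want=np.array([-.018,-.065,.13])@BX+BC
tc=want-m; print("final tcp",tc.round(3))
for d,sp in(((-.06,-.10,.06),110),((-.05,-.04,.03),110),((-.025,-.02,.01),130),((0.01,0,0),150),((0.01,0,0),165),((0,0,0),180)):
    q=tc+np.array(d)@BX; t=tray(R,q,sp); print(sp,q.round(3),(Rt@(q-p)*1000).round(),(t[[0,2,4,6,8]]*1000).round().astype(int).tolist())
ims=[capture(n)["color"][...,::-1] for n in("scene","top")]
cv2.imwrite("pics/p1.png",np.hstack([cv2.resize(ims[0][60:420,0:400],(400,360)),cv2.resize(ims[1][180:480,300:633],(400,360))]))
E
```

```text
t 16.53 q [-0.6   -0.214 -0.238  1.141 -0.613  1.191] p [ 0.3117 -0.4192  0.3735] f [ 0.9 -1.5 -4.9] T [ 1.49 -0.05 -0.03] open 0.0127 ff 100.0
[[0.321, 0.945, -0.058], [0.7, -0.279, -0.657], [-0.638, 0.17, -0.751]]
final tcp [ 0.444 -0.272  0.24 ]
110 [ 0.375 -0.366  0.3  ] [105.  32.  16.] [[-187, -254, 260], [-149, -176, 193], [-10, -303, 305], [29, -226, 237], [-168, -211, 230]]
110 [ 0.39  -0.307  0.27 ] [170.  25.  -1.] [[-177, -194, 230], [-139, -116, 163], [0, -243, 275], [39, -166, 207], [-158, -151, 200]]
130 [ 0.417 -0.289  0.25 ] [204.  43.   1.] [[-152, -145, 185], [-80, -82, 130], [-8, -237, 267], [64, -174, 213], [-116, -110, 162]]
150 [ 0.454 -0.273  0.24 ] [233.  71.  -4.] [[-104, -98, 152], [-8, -57, 116], [-10, -222, 261], [85, -181, 226], [-56, -74, 138]]
165 [ 0.454 -0.273  0.24 ] [233.  71.  -4.] [[-86, -81, 137], [21, -60, 119], [-39, -219, 259], [68, -198, 241], [-33, -67, 132]]
180 [ 0.444 -0.272  0.24 ] [231.  61.  -4.] [[-73, -68, 126], [37, -69, 127], [-75, -211, 251], [35, -211, 252], [-18, -65, 130]]
```

View pics/p1.png

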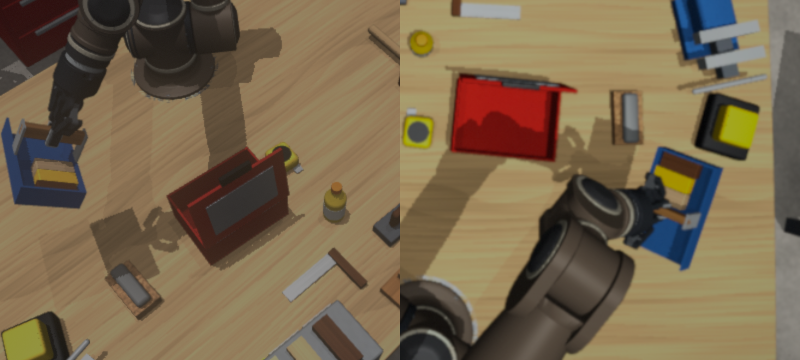

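The picture shows all three offcuts held at the closed end of the tray: scene (55,170), top (680,180). Now I move over the box and finish the spin.

>>> play_rows(
  increments=[
    [1, [15, 5, 2], 1],
    [1, [42, 13, 6], 2],
    [1, [74, 23, 11], 4],
    [1, [105, 32, 16], 5],
    [1, [130, 30, 10], 6],
    [1, [152, 28, 4], 6],
    [1, [170, 25, -1], 7],
    [1, [182, 31, 0], 13],
    [1, [194, 37, 0], 20],
    [1, [204, 43, 1], 27],
    [1, [214, 53, -1], 34],
    [1, [224, 62, -2], 41],
    [1, [233, 71, -4], 48],
    [1, [233, 71, -4], 55],
    [1, [233, 71, -4], 62],
    [1, [232, 66, -4], 69],
    [1, [231, 61, -4], 76],
    [1, [231, 61, -4], 76],
    [1, [231, 61, -4], 76],
    [1, [231, 61, -4], 76],
  ],
)

```text
time_s: 18.3
eef_pos: [0.4432, -0.2744, 0.2441]
tcp_rot: [0.355, 0.934, -0.048, -0.012]
ft_force: [0.2, 0.7, -3.5]
opening: 0.0126
finger_force: 100.1
```

```bash
python3 - <<'E'
from g import *
show()
ims=[capture(n)["color"][...,::-1] for n in("scene","top")]
cv2.imwrite("pics/p2.png",np.hstack([cv2.resize(ims[0][140:340,130:330],(400,400)),cv2.resize(ims[1][200:400,310:510],(400,400))]))
E
```

```text
t 18.3 q [-1.700e-01  3.000e-03 -3.080e-01  1.186e+00 -7.220e-01  3.047e+00] p [ 0.4432 -0.2744  0.2441] f [ 0.2  0.7 -3.5] T [ 1.33 -0.07  0.03] open 0.0126 ff 100.1
[[0.995, -0.082, -0.057], [-0.099, -0.744, -0.661], [0.012, 0.664, -0.748]]
```

View pics/p2.png

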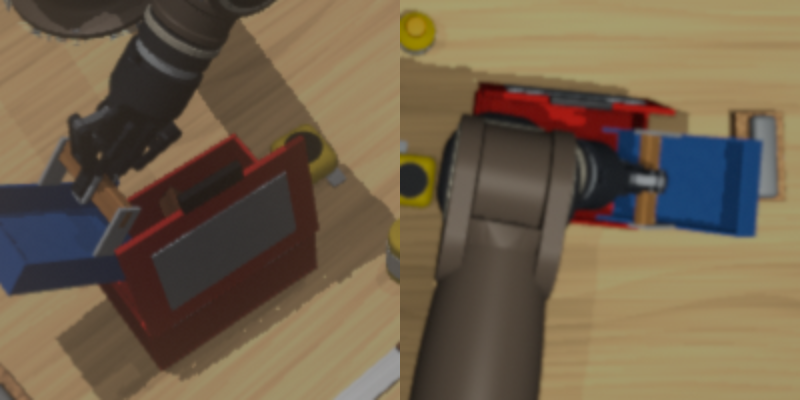

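The tray's rear half is empty (top view at (700,185)). I'll wait half a second and check that the weight settles.

>>> play_rows(
  increments=[
    [1, [0, 0, 0], 0],
    [1, [0, 0, 0], 0],
    [1, [0, 0, 0], 0],
    [1, [0, 0, 0], 0],
    [1, [0, 0, 0], 0],
  ],
)

```text
time_s: 18.82
eef_pos: [0.4427, -0.274, 0.2436]
tcp_rot: [0.355, 0.934, -0.049, -0.012]
ft_force: [-0.2, 0.7, -3.8]
opening: 0.0124
finger_force: 100.1
```

```bash
python3 - <<'E'
from g import *
show();s,R=rot();p=np.array(s["eef_pos"])
for w in[(.41,-.36,.30),(.36,-.40,.38)]: print(w,(R.T@(np.array(w)-p)*1000).round())
E
```

```text
t 18.82 q [-1.690e-01  3.000e-03 -3.090e-01  1.186e+00 -7.230e-01  3.050e+00] p [ 0.4427 -0.274   0.2436] f [-0.2  0.7 -3.8] T [ 1.3  -0.11 -0.02] open 0.0124 ff 100.1
[[0.995, -0.083, -0.057], [-0.101, -0.743, -0.661], [0.012, 0.664, -0.748]]
(0.41, -0.36, 0.3) [-23. 104.  17.]
(0.36, -0.4, 0.38) [-68. 191. -14.]
```

```bash
python3 - <<'E'
from g import *
s,R=rot();p=np.array(s["eef_pos"])
W=np.array([p,(.40,-.36,.33),(.38,-.33,.42),(.40,-.1,.44),(.38,.1,.42),(.28,.3,.36),(.05,.45,.30)]);n=[4,3,7,6,7,7]
D=(R.T@((W-p).T)).T*1000
k=0
for a,b,m in zip(D[:-1],D[1:],n):
    for i in range(1,m+1):
        k+=1;print(k,(a+(b-a)*i/m).round().astype(int).tolist())
E
```

```text
1 [-8, 31, -1]
2 [-16, 62, -3]
3 [-25, 94, -4]
4 [-33, 125, -5]
5 [-40, 138, -34]
6 [-47, 151, -63]
7 [-55, 164, -91]
8 [-55, 141, -115]
9 [-55, 118, -139]
10 [-56, 96, -163]
11 [-56, 73, -187]
12 [-57, 50, -211]
13 [-57, 27, -235]
14 [-58, 5, -260]
15 [-64, -22, -279]
16 [-71, -49, -298]
17 [-78, -76, -318]
18 [-84, -102, -337]
19 [-91, -129, -356]
20 [-98, -156, -376]
21 [-115, -181, -387]
22 [-132, -207, -399]
23 [-149, -233, -411]
24 [-167, -259, -422]
25 [-184, -284, -434]
26 [-201, -310, -446]
27 [-218, -336, -457]
28 [-253, -355, -463]
29 [-288, -374, -469]
30 [-323, -392, -475]
31 [-358, -411, -481]
32 [-393, -430, -487]
33 [-428, -449, -493]
34 [-463, -468, -498]
```

>>> play_rows(
  increments=[
    [1, [-8, 31, -1], 0],
    [1, [-16, 62, -3], 0],
    [1, [-25, 94, -4], 0],
    [1, [-33, 125, -5], 0],
    [1, [-40, 138, -34], -7],
    [1, [-47, 151, -63], -14],
    [1, [-55, 164, -91], -21],
    [1, [-55, 141, -115], -28],
    [1, [-55, 118, -139], -35],
    [1, [-56, 96, -163], -42],
    [1, [-56, 73, -187], -49],
    [1, [-57, 50, -211], -56],
    [1, [-57, 27, -235], -63],
    [1, [-58, 5, -260], -70],
    [1, [-64, -22, -279], -77],
    [1, [-71, -49, -298], -84],
    [1, [-78, -76, -318], -91],
    [1, [-84, -102, -337], -98],
    [1, [-91, -129, -356], -105],
    [1, [-98, -156, -376], -112],
  ],
)

```text
time_s: 20.48
eef_pos: [0.3866, 0.0713, 0.3815]
tcp_rot: [0.193, 0.56, 0.753, -0.287]
ft_force: [0.6, 0.4, -4.3]
opening: 0.0128
finger_force: 100.4
```

```bash
python3 - <<'E'
from g import *
show()
s,R=rot();p=np.array(s["eef_pos"])
W=np.array([p,(.28,.3,.36),(.05,.45,.30)]);n=[7,8]
D=(R.T@((W-p).T)).T*1000
k=0
for a,b,m in zip(D[:-1],D[1:],n):
    for i in range(1,m+1):
        k+=1;print(k,(a+(b-a)*i/m).round().astype(int).tolist())
ims=[capture(n)["color"][...,::-1] for n in("scene","top")]
cv2.imwrite("pics/p3.png",np.hstack([cv2.resize(ims[0][140:340,130:380],(400,320)),cv2.resize(ims[1][200:400,240:490],(400,320))]))
E
```

```text
t 20.48 q [ 0.586  0.168  0.149  2.019 -0.55   1.997] p [0.3866 0.0713 0.3815] f [ 0.6  0.4 -4.3] T [ 1.29 -0.05  0.11] open 0.0128 ff 100.4
[[-0.3, 0.954, -0.03], [0.733, 0.21, -0.647], [-0.611, -0.216, -0.761]]
1 [30, -7, -18]
2 [61, -14, -37]
3 [91, -21, -55]
4 [122, -28, -73]
5 [152, -35, -92]
6 [182, -42, -110]
7 [213, -49, -128]
8 [240, -71, -134]
9 [267, -93, -140]
10 [294, -115, -145]
11 [320, -137, -151]
12 [347, -158, -156]
13 [374, -180, -162]
14 [401, -202, -167]
15 [428, -224, -173]
```

View pics/p3.png

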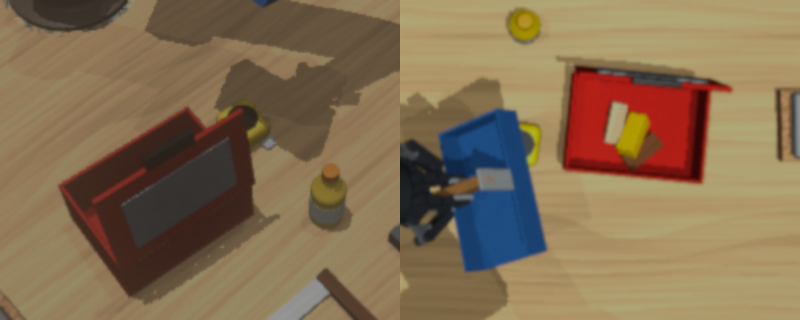

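All three offcuts are in the box (top view at (625,130)) and the tray is empty. Now I swing to the +y side to undo the lean.

```bash
python3 - <<'E'
from g import *
s,R=rot();p=np.array(s["eef_pos"])
W=np.array([p,(.37,.12,.30),(.28,.30,.28),(.04,.43,.27)]);n=[3,5,8]
D=(R.T@((W-p).T)).T*1000
k=0
for a,b,m in zip(D[:-1],D[1:],n):
    for i in range(1,m+1):
        k+=1;print(k,(a+(b-a)*i/m).round().astype(int).tolist())
E
```

```text
1 [30, 4, 10]
2 [59, 7, 20]
3 [89, 11, 30]
4 [123, 2, 11]
5 [157, -6, -9]
6 [191, -15, -29]
7 [226, -24, -48]
8 [260, -33, -68]
9 [282, -58, -77]
10 [303, -82, -86]
11 [325, -107, -94]
12 [347, -132, -103]
13 [368, -157, -111]
14 [390, -182, -120]
15 [412, -207, -129]
16 [433, -232, -137]
```

>>> play_rows(
  increments=[
    [1, [30, 4, 10], -7],
    [1, [59, 7, 20], -14],
    [1, [89, 11, 30], -21],
    [1, [123, 2, 11], -28],
    [1, [157, -6, -9], -35],
    [1, [191, -15, -29], -42],
    [1, [226, -24, -48], -49],
    [1, [260, -33, -68], -56],
    [1, [282, -58, -77], -63],
    [1, [303, -82, -86], -68],
    [1, [325, -107, -94], -68],
    [1, [347, -132, -103], -68],
    [1, [368, -157, -111], -68],
    [1, [390, -182, -120], -68],
    [1, [412, -207, -129], -68],
    [1, [433, -232, -137], -68],
    [1, [433, -232, -137], -68],
  ],
)

```text
time_s: 22.0
eef_pos: [0.0381, 0.4193, 0.2453]
tcp_rot: [0.001, 0.044, 0.942, -0.333]
ft_force: [1.1, -0.7, -3.9]
opening: 0.0124
finger_force: 100.5
```

```bash
python3 -c "from h import *;show()"
```

```text
t 22.0 q [ 1.494  0.472  0.241  2.018 -0.02   1.594] p [0.0381 0.4193 0.2453] f [ 1.1 -0.7 -3.9] T [ 1.12 -0.2   0.14] open 0.0124 ff 100.5
[[-0.996, 0.083, -0.028], [0.082, 0.774, -0.627], [-0.03, -0.627, -0.778]]
```

>>> play_rows(
  increments=[
    [1, [0, -25, -31], 0],
  ],
)

```text
time_s: 22.08
eef_pos: [0.0391, 0.4083, 0.2571]
tcp_rot: [0.002, 0.044, 0.945, -0.324]
ft_force: [0.8, -0.7, -4.6]
opening: 0.0131
finger_force: 100.4
```

>>> play_rows(
  increments=[
    [1, [0, -25, -31], 0],
  ],
)

```text
time_s: 22.17
eef_pos: [0.0382, 0.3959, 0.2735]
tcp_rot: [0.002, 0.045, 0.95, -0.31]
ft_force: [-0.2, -0.4, -3.7]
opening: 0.0124
finger_force: 100.5
```

>>> play_rows(
  increments=[
    [1, [0, -24, -32], 0],
  ],
)

```text
time_s: 22.25
eef_pos: [0.0368, 0.3855, 0.2874]
tcp_rot: [0.002, 0.046, 0.954, -0.297]
ft_force: [0.4, -0.7, -3.0]
opening: 0.0125
finger_force: 100.5
```

>>> play_rows(
  increments=[
    [1, [0, -23, -33], 0],
  ],
)

```text
time_s: 22.33
eef_pos: [0.0355, 0.3765, 0.2995]
tcp_rot: [0.003, 0.046, 0.958, -0.284]
ft_force: [0.7, 0.6, -3.2]
opening: 0.0126
finger_force: 100.5
```

>>> play_rows(
  increments=[
    [1, [0, -22, -33], 0],
  ],
)

```text
time_s: 22.42
eef_pos: [0.0341, 0.3685, 0.3106]
tcp_rot: [0.003, 0.046, 0.961, -0.271]
ft_force: [-0.3, 0.4, -3.8]
opening: 0.0128
finger_force: 100.5
```

>>> play_rows(
  increments=[
    [1, [0, -21, -34], 0],
  ],
)

```text
time_s: 22.5
eef_pos: [0.0328, 0.3615, 0.321]
tcp_rot: [0.003, 0.046, 0.965, -0.258]
ft_force: [0.5, -0.1, -3.7]
opening: 0.0123
finger_force: 100.4
```

>>> play_rows(
  increments=[
    [1, [0, -20, -34], 0],
  ],
)

```text
time_s: 22.58
eef_pos: [0.0316, 0.3553, 0.3308]
tcp_rot: [0.004, 0.047, 0.968, -0.246]
ft_force: [0.8, -0.3, -3.6]
opening: 0.0127
finger_force: 100.4
```

>>> play_rows(
  increments=[
    [1, [0, -19, -35], 0],
  ],
)

```text
time_s: 22.67
eef_pos: [0.0305, 0.3501, 0.3402]
tcp_rot: [0.004, 0.047, 0.971, -0.233]
ft_force: [-0.3, 0.1, -3.9]
opening: 0.0126
finger_force: 100.4
```

```bash
python3 -c "from h import *;show()"
```

```text
t 22.67 q [ 1.499  0.188  0.167  2.02  -0.018  1.599] p [0.0305 0.3501 0.3402] f [-0.3  0.1 -3.9] T [ 0.85 -0.05  0.  ] open 0.0126 ff 100.4
[[-0.996, 0.092, -0.014], [0.089, 0.887, -0.453], [-0.029, -0.452, -0.892]]
```

>>> play_rows(
  increments=[
    [1, [0, -4, -41], 0],
  ],
)

```text
time_s: 22.75
eef_pos: [0.0307, 0.3587, 0.3483]
tcp_rot: [0.004, 0.047, 0.975, -0.218]
ft_force: [0.4, -0.1, -4.3]
opening: 0.0125
finger_force: 100.4
```

>>> play_rows(
  increments=[
    [1, [0, -4, -41], 0],
  ],
)

```text
time_s: 22.83
eef_pos: [0.0311, 0.3685, 0.3552]
tcp_rot: [0.004, 0.047, 0.978, -0.205]
ft_force: [-0.2, 0.9, -3.3]
opening: 0.0129
finger_force: 100.4
```

>>> play_rows(
  increments=[
    [1, [0, -4, -41], 0],
  ],
)

```text
time_s: 22.92
eef_pos: [0.0312, 0.3765, 0.363]
tcp_rot: [0.005, 0.047, 0.98, -0.191]
ft_force: [-0.1, -0.9, -4.3]
opening: 0.0127
finger_force: 100.4
```

>>> play_rows(
  increments=[
    [1, [0, -4, -41], 0],
  ],
)

```text
time_s: 23.0
eef_pos: [0.0313, 0.3833, 0.3716]
tcp_rot: [0.005, 0.047, 0.983, -0.177]
ft_force: [-0.1, -0.6, -5.0]
opening: 0.0127
finger_force: 100.4
```

>>> play_rows(
  increments=[
    [1, [0, -4, -41], 0],
  ],
)

```text
time_s: 23.08
eef_pos: [0.0312, 0.3889, 0.3807]
tcp_rot: [0.005, 0.047, 0.986, -0.162]
ft_force: [0.3, -0.9, -4.6]
opening: 0.0126
finger_force: 100.3
```

>>> play_rows(
  increments=[
    [1, [0, -4, -41], 0],
  ],
)

```text
time_s: 23.17
eef_pos: [0.0308, 0.3936, 0.3903]
tcp_rot: [0.005, 0.047, 0.988, -0.148]
ft_force: [0.5, 0.5, -4.7]
opening: 0.0125
finger_force: 100.3
```

>>> play_rows(
  increments=[
    [1, [0, -4, -41], 0],
  ],
)

```text
time_s: 23.25
eef_pos: [0.0305, 0.3974, 0.4004]
tcp_rot: [0.005, 0.047, 0.99, -0.133]
ft_force: [0.3, 0.7, -4.2]
opening: 0.0128
finger_force: 100.3
```

>>> play_rows(
  increments=[
    [1, [0, -4, -41], 0],
  ],
)

```text
time_s: 23.33
eef_pos: [0.0301, 0.4002, 0.4108]
tcp_rot: [0.005, 0.046, 0.992, -0.118]
ft_force: [-0.4, 0.6, -3.7]
opening: 0.0126
finger_force: 100.3
```

>>> play_rows(
  increments=[
    [1, [0, -4, -41], 0],
  ],
)

```text
time_s: 23.42
eef_pos: [0.0297, 0.4022, 0.4215]
tcp_rot: [0.005, 0.046, 0.994, -0.103]
ft_force: [0.5, -0.1, -4.3]
opening: 0.0129
finger_force: 100.3
```

>>> play_rows(
  increments=[
    [1, [0, -4, -41], 0],
  ],
)

```text
time_s: 23.5
eef_pos: [0.0294, 0.4033, 0.4325]
tcp_rot: [0.006, 0.046, 0.995, -0.088]
ft_force: [-0.3, -0.1, -3.7]
opening: 0.0125
finger_force: 100.3
```

```bash
python3 -c "from h import *;show()"
```

```text
t 23.5 q [ 1.508  0.13   0.404  2.021 -0.014  1.603] p [0.0294 0.4033 0.4325] f [-0.3 -0.1 -3.7] T [ 0.32 -0.01 -0.02] open 0.0125 ff 100.3
[[-0.996, 0.093, 0.003], [0.091, 0.98, -0.175], [-0.019, -0.174, -0.985]]
```

>>> play_rows(
  increments=[
    [1, [0, -4, -41], 0],
  ],
)

```text
time_s: 23.58
eef_pos: [0.029, 0.4036, 0.4438]
tcp_rot: [0.006, 0.046, 0.996, -0.073]
ft_force: [0.1, 0.1, -4.7]
opening: 0.0129
finger_force: 100.3
```

>>> play_rows(
  increments=[
    [1, [0, -4, -41], 0],
  ],
)

```text
time_s: 23.67
eef_pos: [0.0286, 0.4031, 0.4552]
tcp_rot: [0.006, 0.046, 0.997, -0.057]
ft_force: [0.5, -0.4, -4.2]
opening: 0.0126
finger_force: 100.3
```

>>> play_rows(
  increments=[
    [1, [0, -4, -41], 0],
  ],
)

```text
time_s: 23.75
eef_pos: [0.0281, 0.4017, 0.4668]
tcp_rot: [0.006, 0.046, 0.998, -0.042]
ft_force: [-0.1, -0.1, -3.3]
opening: 0.0126
finger_force: 100.3
```

>>> play_rows(
  increments=[
    [1, [0, -4, -41], 0],
  ],
)

```text
time_s: 23.83
eef_pos: [0.0277, 0.3996, 0.4785]
tcp_rot: [0.006, 0.046, 0.999, -0.027]
ft_force: [-0.4, -0.5, -4.5]
opening: 0.0127
finger_force: 100.3
```

>>> play_rows(
  increments=[
    [1, [0, -4, -41], 0],
  ],
)

```text
time_s: 23.92
eef_pos: [0.0272, 0.3967, 0.4903]
tcp_rot: [0.007, 0.046, 0.999, -0.011]
ft_force: [0.2, 0.0, -3.4]
opening: 0.0126
finger_force: 100.3
```

>>> play_rows(
  increments=[
    [1, [0, -4, -33], 0],
  ],
)

```text
time_s: 24.0
eef_pos: [0.0267, 0.3928, 0.5002]
tcp_rot: [0.007, 0.046, 0.999, 0.002]
ft_force: [-0.1, -0.1, -5.3]
opening: 0.0131
finger_force: 100.3
```

>>> play_rows(
  increments=[
    [1, [0, 0, 20], 0],
    [1, [0, 0, 20], 0],
  ],
)

```text
time_s: 24.17
eef_pos: [0.0269, 0.3924, 0.4776]
tcp_rot: [0.007, 0.046, 0.999, -0.0]
ft_force: [0.1, 0.8, -5.2]
opening: 0.0128
finger_force: 100.2
```

```bash
python3 - <<'E'
from g import *
show();s,R=rot();p=np.array(s["eef_pos"])
W=np.array([p,(.2,.42,.38),(.40,.29,.30),(.461,.196,.2),(.461,.196,.0685)]);n=[5,6,4,4]
D=(R.T@((W-p).T)).T*1000
for d in D:print(d.round())
k=0
for a,b,m in zip(D[:-1],D[1:],n):
    for i in range(1,m+1):
        k+=1;print(k,(a+(b-a)*i/m).round().astype(int).tolist())
E
```

```text
t 24.17 q [ 1.512  0.013  0.406  1.964 -0.014  1.604] p [0.0269 0.3924 0.4776] f [ 0.1  0.8 -5.2] T [-0.04  0.08  0.03] open 0.0128 ff 100.2
[[-0.996, 0.092, 0.013], [0.092, 0.996, -0.001], [-0.014, -0.0, -1.0]]
[0. 0. 0.]
[-168.   43.  100.]
[-378.  -68.  183.]
[-446. -156.  284.]
[-445. -156.  415.]
1 [-34, 9, 20]
2 [-67, 17, 40]
3 [-101, 26, 60]
4 [-135, 35, 80]
5 [-168, 43, 100]
6 [-203, 25, 114]
7 [-238, 6, 128]
8 [-273, -12, 141]
9 [-308, -31, 155]
10 [-343, -49, 169]
11 [-378, -68, 183]
12 [-395, -90, 208]
13 [-412, -112, 233]
14 [-429, -134, 258]
15 [-446, -156, 284]
16 [-446, -156, 317]
17 [-446, -156, 349]
18 [-445, -156, 382]
19 [-445, -156, 415]
```

>>> play_rows(
  increments=[
    [1, [-34, 9, 20], 0],
    [1, [-67, 17, 40], 0],
    [1, [-101, 26, 60], 0],
    [1, [-135, 35, 80], 0],
    [1, [-168, 43, 100], 0],
    [1, [-203, 25, 114], 0],
    [1, [-238, 6, 128], 0],
    [1, [-273, -12, 141], 0],
    [1, [-308, -31, 155], 0],
    [1, [-343, -49, 169], 0],
    [1, [-378, -68, 183], 0],
    [1, [-395, -90, 208], 0],
    [1, [-412, -112, 233], 0],
    [1, [-429, -134, 258], 0],
    [1, [-446, -156, 284], 0],
    [1, [-446, -156, 317], 0],
    [1, [-446, -156, 349], 0],
    [1, [-445, -156, 378], 0],
    [1, [-445, -156, 398], 0],
    [1, [-445, -156, 408], 0],
  ],
)

```text
time_s: 25.83
eef_pos: [0.4596, 0.196, 0.0735]
tcp_rot: [0.004, 0.046, 0.999, -0.001]
ft_force: [-0.8, -0.7, -4.7]
opening: 0.0127
finger_force: 100.1
```

>>> play_rows(
  increments=[
    [1, [0, 0, 4], 0],
    [1, [0, 0, 6], 0],
    [1, [0, 0, 6], 0],
    [1, [0, 0, 6], 0],
  ],
)

```text
time_s: 26.17
eef_pos: [0.4624, 0.1975, 0.0721]
tcp_rot: [0.008, 0.046, 0.999, 0.0]
ft_force: [-0.4, 0.4, -3.4]
opening: 0.0128
finger_force: 100.2
```

```bash
python3 -c "from h import *;show()"
```

```text
t 26.17 q [ 0.407  0.123 -0.397  1.037 -0.006  0.499] p [0.4624 0.1975 0.0721] f [-0.4  0.4 -3.4] T [-0.07  0.08 -0.02] open 0.0128 ff 100.2
[[-0.996, 0.091, 0.016], [0.091, 0.996, -0.0], [-0.016, 0.001, -1.0]]
```

>>> play_rows(
  increments=[
    [1, [0, 0, 2], 0],
    [1, [0, 0, 4], 0],
    [1, [0, 0, 5], 0],
    [1, [0, 0, 5], 0],
  ],
)

```text
time_s: 26.5
eef_pos: [0.462, 0.1973, 0.0674]
tcp_rot: [0.008, 0.046, 0.999, 0.0]
ft_force: [-3.3, -1.3, 6.3]
opening: 0.0128
finger_force: 102.1
```

```bash
python3 -c "from h import *;show()"
```

```text
t 26.5 q [ 0.407  0.125 -0.405  1.026 -0.006  0.499] p [0.462  0.1973 0.0674] f [-3.3 -1.3  6.3] T [-0.15  0.49  0.  ] open 0.0128 ff 102.1
[[-0.996, 0.091, 0.016], [0.091, 0.996, 0.0], [-0.016, 0.001, -1.0]]
```

>>> play_rows(
  increments=[
    [0, [0, 0, 0], 0],
    [-0.5, [0, 0, 0], 0],
    [-1, [0, 0, 0], 0],
    [-1, [0, 0, 0], 0],
    [-1, [0, 0, 0], 0],
    [-1, [0, 0, 0], 0],
    [-1, [0, 0, -20], 0],
    [-1, [0, 0, -50], 0],
    [-1, [0, 0, -85], 0],
    [-1, [0, 0, -120], 0],
    [-1, [0, 0, -160], 0],
    [-1, [0, 0, -200], 0],
    [-1, [0, 0, -240], 0],
    [-1, [0, 0, -280], 0],
    [-1, [0, 0, -300], 0],
  ],
)

```text
time_s: 27.75
eef_pos: [0.4576, 0.1973, 0.3705]
tcp_rot: [0.009, 0.046, 0.999, 0.001]
ft_force: [-0.3, -0.9, 0.6]
opening: 0.0857
finger_force: 0.0
```

```bash
python3 - <<'E'
from g import *
show();s,R=rot();p=np.array(s["eef_pos"])
w=lambda b:np.array(b)@BX+BC
W=np.array([p,w((.125,0,.36)),w((.125,0,.24))]);
print(W); D=(R.T@((W-p).T)).T*1000
for d in D:print(d.round())
c=[capture(n)["color"][...,::-1] for n in("scene","top")]
cv2.imwrite("pics/q1.png",np.hstack([cv2.resize(c[0][130:330,140:390],(400,320)),cv2.resize(c[1][200:400,190:440],(400,320))]))
E
```

```text
t 27.75 q [ 0.411  0.103  0.244  1.694 -0.006  0.503] p [0.4576 0.1973 0.3705] f [-0.3 -0.9  0.6] T [ 0.01  0.05 -0.02] open 0.0857 ff 0.0
[[-0.996, 0.092, 0.019], [0.092, 0.996, 0.001], [-0.018, 0.003, -1.0]]
[[ 0.45761192  0.19731831  0.37046365]
 [ 0.59682452 -0.19138072  0.36      ]
 [ 0.59682452 -0.19138072  0.24      ]]
[0. 0. 0.]
[-174. -374.   13.]
[-172. -375.  133.]
```

View pics/q1.png

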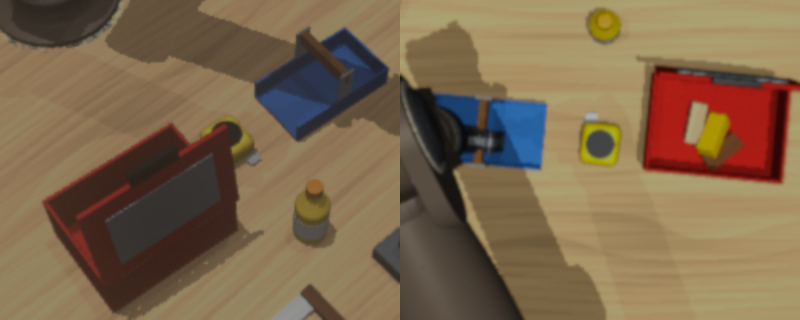

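The tray stands upright and empty at scene (320,85), and the three offcuts lie low in the box at top (710,130). That was my 10th picture. Now I close the fingers and go behind the lid.

>>> play_rows(
  increments=[
    [1, [-10, -21, 0], 0],
    [1, [-25, -54, 1], 0],
    [1, [-40, -88, 2], 0],
    [1, [-56, -121, 4], 0],
    [1, [-71, -154, 5], 0],
    [1, [-87, -188, 6], 0],
    [1, [-102, -221, 7], 0],
    [1, [-118, -255, 8], 0],
    [1, [-134, -288, 10], 0],
    [1, [-150, -322, 11], 0],
    [1, [-165, -355, 12], 0],
    [1, [-174, -374, 13], 0],
    [1, [-174, -375, 40], 0],
    [1, [-173, -375, 75], 0],
    [1, [-173, -375, 105], 0],
    [1, [-172, -375, 125], 0],
    [1, [-172, -375, 133], 0],
    [1, [-172, -375, 133], 0],
  ],
  squeeze=40,
)

```text
time_s: 29.35
eef_pos: [0.5948, -0.1917, 0.2318]
tcp_rot: [0.004, 0.046, 0.999, 0.0]
ft_force: [-0.0, -0.5, 0.4]
opening: 0.0002
finger_force: 0.0
```

```bash
python3 - <<'E'
from g import *
show();s,R=rot();p=np.array(s["eef_pos"])
print("box x axis in tool",R.T@BX.T@[1,0,0])
# lid outer-face arc (box frame), tcp target with finger offset along outer normal
E
```

```text
t 29.35 q [-0.313  0.314  0.197  1.446  0.003 -0.221] p [ 0.5948 -0.1917  0.2318] f [-0.  -0.5  0.4] T [-0.01 -0.02  0.03] open 0.0002 ff 0.0
[[-0.996, 0.092, 0.008], [0.092, 0.996, 0.001], [-0.008, 0.001, -1.0]]
box x axis in tool [-0.999956   -0.00424525  0.00836547]
```

>>> play_rows(
  increments=[
    [1, [8, 0, 0], 0],
    [1, [16, 0, 0], 0],
    [1, [22, 0, 0], 0],
    [1, [27, 0, 0], 0],
    [1, [31, 0, 0], 0],
    [1, [35, 0, 0], 0],
  ],
)

```text
time_s: 29.85
eef_pos: [0.5609, -0.1889, 0.2353]
tcp_rot: [0.007, 0.046, 0.999, -0.0]
ft_force: [0.8, -0.3, -0.3]
opening: 0.0003
finger_force: 0.0
```

>>> play_rows(
  increments=[
    [1, [4, 0, 0], 0],
    [1, [8, 0, 0], 0],
  ],
)

```text
time_s: 30.02
eef_pos: [0.553, -0.1881, 0.2344]
tcp_rot: [0.007, 0.046, 0.999, -0.0]
ft_force: [-0.2, 0.2, 0.2]
opening: 0.0001
finger_force: 0.0
```

>>> play_rows(
  increments=[
    [1, [4, 0, 0], 0],
    [1, [8, 0, 0], 0],
  ],
)

```text
time_s: 30.18
eef_pos: [0.5454, -0.1874, 0.2341]
tcp_rot: [0.007, 0.046, 0.999, -0.0]
ft_force: [2.3, -0.4, -1.7]
opening: 0.0005
finger_force: 1.0
```

```bash
python3 - <<'E'
from g import *
show()
a=np.r_[np.arange(1.40,.44,-.05)]
for v in a: print(round(v,2),round(75-(91-134*np.cos(v))),round(134-134*np.sin(v)))
E
```

```text
t 30.18 q [-0.333  0.213  0.071  1.415  0.004 -0.241] p [ 0.5454 -0.1874  0.2341] f [ 2.3 -0.4 -1.7] T [-0.03 -0.49 -0.02] open 0.0005 ff 1.0
[[-0.996, 0.091, 0.014], [0.091, 0.996, -0.001], [-0.014, 0.0, -1.0]]
1.4 7 2
1.35 13 3
1.3 20 5
1.25 26 7
1.2 33 9
1.15 39 12
1.1 45 15
1.05 51 18
1.0 56 21
0.95 62 25
0.9 67 29
0.85 72 33
0.8 77 38
0.75 82 43
0.7 86 48
0.65 91 53
0.6 95 58
0.55 98 64
0.5 102 70
0.45 105 76
```

>>> play_rows(
  increments=[
    [1, [7, 0, 2], 0],
    [1, [13, 0, 3], 0],
    [1, [20, 0, 5], 0],
    [1, [26, 0, 7], 0],
    [1, [33, 0, 9], 0],
    [1, [39, 0, 12], 0],
    [1, [45, 0, 15], 0],
    [1, [51, 0, 18], 0],
    [1, [56, 0, 21], 0],
  ],
)

```text
time_s: 30.93
eef_pos: [0.489, -0.1822, 0.2121]
tcp_rot: [0.007, 0.046, 0.999, -0.0]
ft_force: [0.3, 0.8, 0.9]
opening: -0.0
finger_force: 0.8
```

>>> play_rows(
  increments=[
    [1, [6, 0, 4], 0],
    [1, [11, 0, 8], 0],
    [1, [16, 0, 12], 0],
    [1, [21, 0, 17], 0],
  ],
)

```text
time_s: 31.27
eef_pos: [0.4686, -0.1804, 0.1947]
tcp_rot: [0.007, 0.046, 0.999, -0.0]
ft_force: [0.8, 0.2, 1.3]
opening: 0.0002
finger_force: 0.7
```

>>> play_rows(
  increments=[
    [1, [5, 0, 5], 0],
    [1, [9, 0, 10], 0],
    [1, [14, 0, 15], 0],
    [1, [18, 0, 20], 0],
  ],
)

```text
time_s: 31.6
eef_pos: [0.4512, -0.1787, 0.1742]
tcp_rot: [0.007, 0.046, 0.999, -0.0]
ft_force: [0.4, -0.3, 0.2]
opening: 0.0
finger_force: 0.5
```

```bash
python3 -c "
from g import *
show();s=read_state();print((BX@(np.array(s['eef_pos'])-BC)).round(4))"
```

```text
t 31.6 q [-0.38   0.046 -0.252  1.26   0.004 -0.288] p [ 0.4512 -0.1787  0.1742] f [ 0.4 -0.3  0.2] T [ 0.07 -0.29  0.01] open 0.0 ff 0.5
[[-0.996, 0.092, 0.014], [0.092, 0.996, -0.001], [-0.014, 0.0, -1.0]]
[-0.0212 -0.0013  0.1742]
```

```bash
cat > lid.py <<'E'
from g import *
def lidscan(c,als):
    h=cv2.cvtColor(c["color"],cv2.COLOR_RGB2HSV).astype(int); red=((h[...,0]<8)|(h[...,0]>172))&(h[...,1]>120)
    g=cv2.GaussianBlur(c["color"].mean(2).astype(np.float32),(3,3),0)
    for al in als:
        r=[]
        for rho in(.153,.167):
            ys=np.r_[np.linspace(-.105,-.06,15),np.linspace(.06,.105,15)]
            X=np.c_[.08-rho*np.cos(al)+0*ys,ys,.104+rho*np.sin(al)+0*ys]@BX+BC
            u=pix(c,X).round().astype(int); r.append((red[u[:,1],u[:,0]].mean().round(2),g[u[:,1],u[:,0]].mean().round()))
        print(round(float(al),2),r)
E
python3 - <<'E'
from lid import *
for n in("scene","top"):
    print(n);lidscan(capture(n),np.arange(0,1.6,.15))
E
```

```text
scene
0.0 [(np.float64(0.4), np.float32(67.0)), (np.float64(0.77), np.float32(58.0))]
0.15 [(np.float64(0.93), np.float32(58.0)), (np.float64(0.67), np.float32(56.0))]
0.3 [(np.float64(0.83), np.float32(56.0)), (np.float64(0.57), np.float32(57.0))]
0.45 [(np.float64(0.9), np.float32(55.0)), (np.float64(0.0), np.float32(80.0))]
0.6 [(np.float64(0.93), np.float32(56.0)), (np.float64(0.0), np.float32(85.0))]
0.75 [(np.float64(0.97), np.float32(58.0)), (np.float64(0.0), np.float32(80.0))]
0.9 [(np.float64(0.87), np.float32(60.0)), (np.float64(0.83), np.float32(60.0))]
1.05 [(np.float64(0.6), np.float32(68.0)), (np.float64(0.8), np.float32(64.0))]
1.2 [(np.float64(0.4), np.float32(79.0)), (np.float64(0.37), np.float32(78.0))]
1.35 [(np.float64(0.3), np.float32(78.0)), (np.float64(0.27), np.float32(85.0))]
1.5 [(np.float64(0.23), np.float32(71.0)), (np.float64(0.17), np.float32(69.0))]
top
0.0 [(np.float64(0.5), np.float32(51.0)), (np.float64(0.0), np.float32(95.0))]
0.15 [(np.float64(0.5), np.float32(52.0)), (np.float64(0.0), np.float32(92.0))]
0.3 [(np.float64(0.5), np.float32(56.0)), (np.float64(0.37), np.float32(66.0))]
0.45 [(np.float64(0.5), np.float32(55.0)), (np.float64(0.5), np.float32(52.0))]
0.6 [(np.float64(0.5), np.float32(62.0)), (np.float64(0.5), np.float32(56.0))]
0.75 [(np.float64(0.4), np.float32(74.0)), (np.float64(0.5), np.float32(65.0))]
0.9 [(np.float64(0.23), np.float32(69.0)), (np.float64(0.23), np.float32(74.0))]
1.05 [(np.float64(0.23), np.float32(62.0)), (np.float64(0.23), np.float32(64.0))]
1.2 [(np.float64(0.23), np.float32(57.0)), (np.float64(0.2), np.float32(56.0))]
1.35 [(np.float64(0.47), np.float32(76.0)), (np.float64(0.43), np.float32(79.0))]
1.5 [(np.float64(0.13), np.float32(95.0)), (np.float64(0.17), np.float32(95.0))]
```

>>> play_rows(
  increments=[
    [1, [3, 0, 4], 0],
    [1, [6, 0, 9], 0],
    [1, [8, 0, 14], 0],
    [1, [11, 0, 19], 0],
    [1, [13, 0, 23], 0],
    [1, [15, 0, 28], 0],
    [1, [17, 0, 33], 0],
    [1, [18, 0, 38], 0],
    [1, [19, 0, 42], 0],
    [1, [20, 0, 46], 0],
    [1, [21, 0, 50], 0],
    [1, [22, 0, 54], 0],
    [1, [22, 0, 57], 0],
    [1, [22, 0, 60], 0],
  ],
)

```text
time_s: 32.87
eef_pos: [0.4303, -0.1768, 0.1143]
tcp_rot: [0.007, 0.046, 0.999, -0.0]
ft_force: [-1.1, -0.5, 0.0]
opening: -0.0002
finger_force: 0.4
```

>>> play_rows(
  increments=[
    [1, [0, 0, 2], 0],
    [1, [0, 0, 4], 0],
    [1, [0, 0, 6], 0],
  ],
)

```text
time_s: 33.12
eef_pos: [0.4306, -0.1768, 0.1085]
tcp_rot: [0.007, 0.046, 0.999, -0.0]
ft_force: [-1.2, 0.8, 6.9]
opening: 0.0001
finger_force: 4.2
```

```bash
python3 - <<'E'
from lid import *
show();lidscan(capture("scene"),np.arange(0,.4,.05))
E
```

```text
t 33.12 q [-0.392  0.034 -0.411  1.113  0.004 -0.301] p [ 0.4306 -0.1768  0.1085] f [-1.2  0.8  6.9] T [ 0.04  0.32 -0.02] open 0.0001 ff 4.2
[[-0.996, 0.092, 0.014], [0.092, 0.996, -0.001], [-0.014, 0.0, -1.0]]
0.0 [(np.float64(0.97), np.float32(58.0)), (np.float64(0.33), np.float32(66.0))]
0.05 [(np.float64(0.9), np.float32(57.0)), (np.float64(0.0), np.float32(84.0))]
0.1 [(np.float64(0.87), np.float32(57.0)), (np.float64(0.0), np.float32(86.0))]
0.15 [(np.float64(0.77), np.float32(62.0)), (np.float64(0.0), np.float32(86.0))]
0.2 [(np.float64(0.03), np.float32(77.0)), (np.float64(0.0), np.float32(88.0))]
0.25 [(np.float64(0.0), np.float32(87.0)), (np.float64(0.0), np.float32(89.0))]
0.3 [(np.float64(0.0), np.float32(90.0)), (np.float64(0.0), np.float32(89.0))]
0.35 [(np.float64(0.0), np.float32(90.0)), (np.float64(0.0), np.float32(90.0))]
```

>>> play_rows(
  increments=[
    [1, [0, 0, 1], 0],
    [1, [0, 0, 2], 0],
    [1, [0, 0, 2], 0],
  ],
)

```text
time_s: 33.42
eef_pos: [0.4307, -0.1769, 0.1084]
tcp_rot: [0.007, 0.046, 0.999, -0.001]
ft_force: [-6.4, 1.6, 15.9]
opening: -0.0002
finger_force: 7.5
```

>>> play_rows(
  increments=[
    [1, [0, 0, 1], 0],
    [1, [0, 0, 2], 0],
    [1, [0, 0, 2], 0],
  ],
)

```text
time_s: 33.67
eef_pos: [0.4307, -0.1769, 0.1083]
tcp_rot: [0.008, 0.046, 0.999, -0.001]
ft_force: [-11.8, 4.9, 29.5]
opening: 0.0001
finger_force: 14.7
```

The tip stopped at z = 0.108 while the force rose, so the lid is shut. Now I retreat and verify.

>>> play_rows(
  increments=[
    [1, [0, 0, -6], 0],
    [1, [0, 0, -15], 0],
    [1, [0, 0, -35], 0],
    [1, [0, 0, -65], 0],
    [1, [0, 0, -100], 0],
    [1, [0, 0, -140], 0],
    [1, [0, 0, -170], 0],
    [1, [0, 0, -190], 0],
    [1, [0, 0, -190], 0],
    [1, [0, 0, -190], 0],
    [1, [0, 0, -190], 0],
  ],
)

```text
time_s: 34.58
eef_pos: [0.428, -0.1766, 0.2938]
tcp_rot: [0.006, 0.046, 0.999, -0.0]
ft_force: [-0.5, 0.6, -0.8]
opening: -0.0004
finger_force: 0.0
```

```bash
python3 - <<'E'
from lid import *
show();c=capture("scene");lidscan(c,np.arange(0,.25,.05))
T=capture("top");T0=dict(np.load("top0.npz"))["color"];S0=dict(np.load("scene0.npz"))["color"]
# tray and tape positions, top view
def cen(im,roi,lo,hi):
    x0,y0,x1,y1=roi;h=cv2.cvtColor(im[y0:y1,x0:x1],cv2.COLOR_RGB2HSV);m=cv2.moments(cv2.inRange(h,lo,hi),True);return round(m["m00"]),round(m["m10"]/max(m["m00"],1)+x0,1),round(m["m01"]/max(m["m00"],1)+y0,1)
for n,r,lo,hi in(("tray",(195,245,295,320),(100,110,40),(125,255,255)),("tape",(298,270,332,308),(22,120,60),(35,255,255)),("glue",(300,200,335,230),(15,120,60),(35,255,255))): print(n,cen(T0,r,lo,hi),cen(T["color"],r,lo,hi))
print("sander",cen(S0,(100,310,165,380),(5,90,40),(16,255,255)),cen(c["color"],(100,310,165,380),(5,90,40),(16,255,255)))
E
```

```text
t 34.58 q [-0.394  0.007 -0.031  1.521  0.004 -0.302] p [ 0.428  -0.1766  0.2938] f [-0.5  0.6 -0.8] T [ 0.03  0.01 -0.  ] open -0.0004 ff 0.0
[[-0.996, 0.092, 0.013], [0.092, 0.996, -0.001], [-0.013, 0.0, -1.0]]
0.0 [(np.float64(1.0), np.float32(60.0)), (np.float64(0.33), np.float32(76.0))]
0.05 [(np.float64(1.0), np.float32(60.0)), (np.float64(0.0), np.float32(97.0))]
0.1 [(np.float64(1.0), np.float32(60.0)), (np.float64(0.0), np.float32(98.0))]
0.15 [(np.float64(0.9), np.float32(68.0)), (np.float64(0.0), np.float32(96.0))]
0.2 [(np.float64(0.0), np.float32(85.0)), (np.float64(0.0), np.float32(96.0))]
tray (1817, 245.7, 281.4) (2636, 243.6, 281.6)
tape (411, 314.5, 289.7) (409, 314.6, 289.7)
glue (343, 317.2, 214.9) (343, 317.2, 214.8)
sander (1123, 134.5, 350.6) (1165, 137.8, 352.0)
```

```bash
python3 -c "
from workcell import *
print(job_done())"
```

```text
the job is handed in; nothing more can be done
None
```

Job handed in at about 35 s: all three offcuts are in the box, the lid was lowered slowly until it met the rim, and the empty tray stands upright at its starting spot.

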